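# Close the casting mould: tighten its wing nuts crosswise

### The arm

A 6-joint arm with a two-finger parallel gripper is mounted at the origin on the work surface. World frame = base frame: x ahead of the robot, y to its left, z up, the work surface at z = 0. Lengths are in m, angles in rad, forces in N, time in s.
With the tool pointing down it reaches from about 0.35 to 0.85 m from the base axis. Payload 8.1 kg.
Tool frame: the origin (TCP) lies on the centre line of the jaws, within the pads' length; the fingertips stand 14 mm ahead of it and the grasp point (between the pads) lies 5 mm behind it; z points along the fingers, y is the line along which they close (so a half turn about z gives the same grasp; the last joint's range is limited). The gripper opens to 85 mm and grips with 20 to 120 N. Pads are 22 mm wide; open, the fingers measure 114 mm over their backs; the gripper's body (76 mm by 85 mm) begins 54 mm behind the grasp point. The pads swing forward as they close: fully open they stand 13 mm farther back than shut.
Start: joints at [1.249, 0.13, 1.488, -0, 1.523, -0.085], TCP at [0.141, 0.583, 0.245] pointing down, gripper open.
Joint ranges: [-2.96, 2.96], [-0.89, 2.26], [0.02, 2.5], [-1.34, 4.48], [0, 2.73], [-2.66, 2.66]. Speed limits (rad/s): [2.39, 2.39, 2.79, 3.14, 3.14, 3.14].

### API

Orientations are given as a 3x3 rotation matrix whose columns are the frame's x, y, z axes.
In Python, from cell import env, viewer gives the robot as it stands.
- The arm moves only by the tool send_rows, never from a script. Its argument "motion" is a list of rows, each an object of numbers: "dx", "dy", "dz": the shift along the world's x, y, z in units of 0.02 m (1.0 is 0.02 m); "rx", "ry", "rz": the turn, a rotation vector about the world's x, y, z in units of 0.15 rad (1.0 is 0.15 rad). In form: [{"dx": .., "dy": .., "dz": .., "rx": .., "ry": .., "rz": ..}, ...]. A call has 1 to 8 rows; each row shifts and turns the commanded pose from where the row before left it; what a row does not reach is not made up. A row lasts 1/8 s, in which the tool goes at most 62.5 mm and 10.7 degrees, less where a joint would pass 70% of its speed; a pose out of reach is approached as far as the arm can. A call with a number of a shift or a turn outside -1 to 1 is refused whole. A call with a gripper value outside its range is refused whole. "fingers" is the closure, from 0 (fully open) to 1 (shut), set as the call begins (left out, the last holds). The fingers move at their own pace and stop on an object; "squeeze" is the grip in N (left out, the last holds). Time passes only in rows, so rows that do not move let the fingers close. It gives the time, the measured TCP pose, the force, the opening and the grip force at its end, in the units of the state.
- env.sense(): the state, without advancing time (a new reading comes with each control period).
- viewer.grab_frame(name): name is "scene" or "top" or "wrist"; returns a dict with "image" (480x640x3 uint8, blue, green, red), "z_map" (480x640 float32, m along the optical axis (not along the pixel's ray), 0 where there is no reading), "camera_matrix" (3x3 intrinsics, pixels), "dist_coeffs" ([k1, k2, p1, p2, k3] as OpenCV has them; the pictures are not rectified), "R" (3x3) and "t" (3): a world point X has camera coordinates R X + t. Camera axes: x right, y down, z forward; pixel columns grow to the right and rows downward; lengths in m; the calibration is good to about 2 mm. A picture is of the moment at which its call begins.
- env.sign_off(): hands the job in; it is judged then, once.
The state is a dict: "clock": time; "joint_positions": joint angles; "joint_vel": joint speeds; "joint_torque": joint torques, N m; "position": TCP position; "tool_rot": TCP orientation; "force": force on the tool from outside, world axes, zero at the start; "wrist_torque": the same for the moment, N m; "width": finger opening in m; "grasp_force": force on a finger pad.
Only numpy, scipy, OpenCV 4.12 (cv2) and the standard library are available. Lean on these libraries where they do the work, as an engineer would, in place of code of your own. Each camera call takes 0.05 s, during which the arm holds its last target. There are 200 camera calls.

### The job

With the red-handled wrench, tighten the mould's four wing nuts clockwise, crosswise (after a nut, always its diagonal opposite, then the other diagonal) and in two passes: first bring each orange wing round to about its yellow dot, then, crosswise again, turn each nut on to its stop at the green dot. Turn the nuts with the wrench only, never touching mould or nuts with the gripper; then stand the wrench upright on the middle of its black round pad again and let go. Do not let it fall over, and leave the paint bottle and the black figure where they are.

Things in the scene. Friction and masses are not known exactly. Their poses are not given: they have to be found in the camera images.
- mould: Casting mould, fixed to the table: square stack 150 mm wide, 48 mm high (dark foot, blue and grey halves, aluminium top plate 140 mm square with a dark pour hole). Origin: centre of its underside; z up. Its four wing nuts stand on the plate, 45 mm from the centre along both x and y; nut_a is diagonally opposite nut_c, nut_b nut_d. Fingers and arm must not touch it.
- wrench: Loose wrench, 250 g, 116 mm tall, upright on the pad. Origin: centre of its lower end; z up; x along slot and handle. Handle: red block 50 (x) x 18 (y) mm, 70 to 116 mm above the origin; grip across the 18. Lower end: two steel prongs 30 long (x), 9 thick, 29 mm over both, with an 11 mm slot between (20 deep, open below and at both x ends) that goes astride a nut's wings. Same after a half turn.
- tray: A flat plywood board, fixed, 200 mm (x) by 130 mm (y), 6 mm thick. Origin: centre of its underside; z up. It carries the wrench's pad 50 mm from its centre towards -x, and a paint bottle and a black figure near its other end.
- pad (a point): Centre of the top of the round black rubber pad on the tray (68 mm across, its top 8 mm above the table), where the wrench stands at the start and must stand again, in any yaw.
- nut_a_hub (a point): Wing nut at the mould's +x +y corner: on its axis, at the top of its brass hub (20 mm across), 54 mm above the table. Its wings rise 14 mm above this point, 28 mm long, 6 mm thick, top rounded; one is orange, one dark. This point's x axis lies along the orange wing and turns with it; z up. The wrench is fully down when its lower end is at this point.
- nut_a (a joint): How far nut_a is tightened, rad, growing clockwise from above: 0 to 0.2 at the start; at 0.6 the orange wing points at the yellow dot (dots lie on the plate, 25 mm from the nut's axis), at 1.2 at the green dot, where a hard stop ends the travel. Stays where it is left; takes 0.08 N m to turn. The wrench's slot has 0.18 rad of play each way.
- nut_b_hub (a point): Wing nut at the mould's -x +y corner: on its axis, at the top of its brass hub (20 mm across), 54 mm above the table. Its wings rise 14 mm above this point, 28 mm long, 6 mm thick, top rounded; one is orange, one dark. This point's x axis lies along the orange wing and turns with it; z up. The wrench is fully down when its lower end is at this point.
- nut_b (a joint): How far nut_b is tightened, rad, growing clockwise from above: 0 to 0.2 at the start; at 0.6 the orange wing points at the yellow dot (dots lie on the plate, 25 mm from the nut's axis), at 1.2 at the green dot, where a hard stop ends the travel. Stays where it is left; takes 0.08 N m to turn. The wrench's slot has 0.18 rad of play each way.
- nut_c_hub (a point): Wing nut at the mould's -x -y corner: on its axis, at the top of its brass hub (20 mm across), 54 mm above the table. Its wings rise 14 mm above this point, 28 mm long, 6 mm thick, top rounded; one is orange, one dark. This point's x axis lies along the orange wing and turns with it; z up. The wrench is fully down when its lower end is at this point.
- nut_c (a joint): How far nut_c is tightened, rad, growing clockwise from above: 0 to 0.2 at the start; at 0.6 the orange wing points at the yellow dot (dots lie on the plate, 25 mm from the nut's axis), at 1.2 at the green dot, where a hard stop ends the travel. Stays where it is left; takes 0.08 N m to turn. The wrench's slot has 0.18 rad of play each way.
- nut_d_hub (a point): Wing nut at the mould's +x -y corner: on its axis, at the top of its brass hub (20 mm across), 54 mm above the table. Its wings rise 14 mm above this point, 28 mm long, 6 mm thick, top rounded; one is orange, one dark. This point's x axis lies along the orange wing and turns with it; z up. The wrench is fully down when its lower end is at this point.
- nut_d (a joint): How far nut_d is tightened, rad, growing clockwise from above: 0 to 0.2 at the start; at 0.6 the orange wing points at the yellow dot (dots lie on the plate, 25 mm from the nut's axis), at 1.2 at the green dot, where a hard stop ends the travel. Stays where it is left; takes 0.08 N m to turn. The wrench's slot has 0.18 rad of play each way.
- paint: White dropper bottle of paint with blue label, 26 mm wide, 58 mm tall, standing on the tray. A bystander: leave it alone. Origin: centre of its underside.
- figure: Small black cast figure, about 30 mm wide, 56 mm tall, standing on the tray. A bystander: leave it alone. Origin: centre of its underside.
Not all that is in view belongs to the job. What is shaped like the wrench but purple or white is not meant.

How it is judged:
On the way, in this order (a step that is already met when the one before it is completed fails the run):
1. first pass: two diagonally opposite nuts are at their yellow dots (0.35 to 0.9 rad), the other two still as they were (below 0.3) (((value of joint nut_a between 0.35 and 0.9 rad and value of joint nut_c between 0.35 and 0.9 rad and value of joint each of nut_b, nut_d below 0.3 rad) or (value of joint nut_b between 0.35 and 0.9 rad and value of joint nut_d between 0.35 and 0.9 rad and value of joint each of nut_a, nut_c below 0.3 rad))), for 0.2 s.
2. first pass done: all four nuts are at their yellow dots (0.35 to 0.9 rad) (value of joint nut_a between 0.35 and 0.9 rad and value of joint nut_b between 0.35 and 0.9 rad and value of joint nut_c between 0.35 and 0.9 rad and value of joint nut_d between 0.35 and 0.9 rad), for 0.2 s.
3. second pass: two diagonally opposite nuts are at their stops (beyond 1.08 rad), the other two not yet turned on (below 0.95) (((value of joint each of nut_a, nut_c above 1.08 rad and value of joint each of nut_b, nut_d below 0.95 rad) or (value of joint each of nut_b, nut_d above 1.08 rad and value of joint each of nut_a, nut_c below 0.95 rad))), for 0.2 s.
4. second pass done: all four nuts are at their stops (beyond 1.08 rad) (value of joint each of nut_a, nut_b, nut_c, nut_d above 1.08 rad), for 0.2 s.
At the end, for the whole second after the job is handed in: All four nuts are beyond 1.08 rad (stop at 1.2), and the wrench stands released and at rest on the pad, upright within 0.1 rad, its axis within 25 mm of the pad's centre and its lower end on the pad (within 5 mm) (all of step 4 and horizontal distance between wrench and pad below 0.025 m and z of wrench in the frame of pad below 0.005 m and angle between wrench's own z axis and vertical below 0.1 rad and linear speed of wrench below 0.02 m/s); the robot touches nothing.
It fails at once if the gripper or arm touches the mould or its nuts (more than 2 N) (contact force between any of the fingers, the arm and mould above 2 N).
It fails at once if the wrench falls over (tilts more than 0.6 rad) (angle between wrench's own z axis and vertical above 0.6 rad).
It fails at once if a bystander is moved by more than 30 mm (distance of any of paint, figure from where it was at the start of the episode above 0.03 m).
It also fails if it takes over 72 s, if anything falls off the work surface, if the arm or the gripper's body presses on something with over 40 N, if the wrist force passes 120 N, or if a joint passes its speed limit or range.

## Working session

There is one attempt and no reset: what is moved stays moved. The work goes in short steps, Python scripts to look and compute and a tool call to move; the robot and the scene stay as the last step left them, time stands still between calls to the robot, and variables do not carry over. Pictures are saved under pics/ and viewed, at most 10 in all, crops included, and the job is handed in when it is done.

Besides the shell and the picture viewer there is one more tool, called after "Call:" as name(argument=value, ...), one argument or row to a line, values as JSON. send_rows: Moves the arm, as the interface text tells. Its arguments: {"type":"object","properties":{"motion":{"type":"array","items":{"type":"object","properties":{"dx":{"type":"number"},"dy":{"type":"number"},"dz":{"type":"number"},"rx":{"type":"number"},"ry":{"type":"number"},"rz":{"type":"number"}}}},"fingers":{"type":"number"},"squeeze":{"type":"number"}},"required":["motion"]}

```bash
ls; mkdir -p pics; python3 - <<'E'
from cell import env, viewer
import cv2,pickle,numpy as np
for n in ["scene","top","wrist"]:
    f=viewer.grab_frame(n); pickle.dump(f,open(f"pics/{n}0.pkl","wb")); cv2.imwrite(f"pics/{n}0.png",f["image"])
    C=-f["R"].T@f["t"]; print(n,C.round(3),f["R"].round(2).tolist(),f["camera_matrix"][0,0],f["dist_coeffs"])
s=env.sense(); print(s["clock"],s["position"],s["width"],s["tool_rot"])
E
```

```text
pics
scene [ 0.824 -0.174  0.686] [[0.43, 0.9, -0.01], [0.77, -0.38, -0.52], [-0.47, 0.22, -0.86]] 457.0893545101863 [-0.03225457  0.          0.          0.          0.        ]
top [ 0.337 -0.008  0.964] [[0.02, -1.0, 0.03], [-0.99, -0.03, -0.16], [0.16, -0.02, -0.99]] 590.1065987467949 [-0.19483534  0.          0.          0.          0.        ]
wrist [0.072 0.6   0.372] [[0.24, 0.97, -0.0], [0.93, -0.23, 0.28], [0.27, -0.07, -0.96]] 357.4485259586372 [-0.04051317  0.          0.          0.          0.        ]
0.15 [0.14062704 0.58286695 0.24448222] 0.08538054498732617 [[-9.72090222e-01  2.34606912e-01 -4.43364416e-04]
 [ 2.34607306e-01  9.72089251e-01 -1.37859631e-03]
 [ 1.07561559e-04 -1.44413653e-03 -9.99998951e-01]]
```

View pics/top0.png

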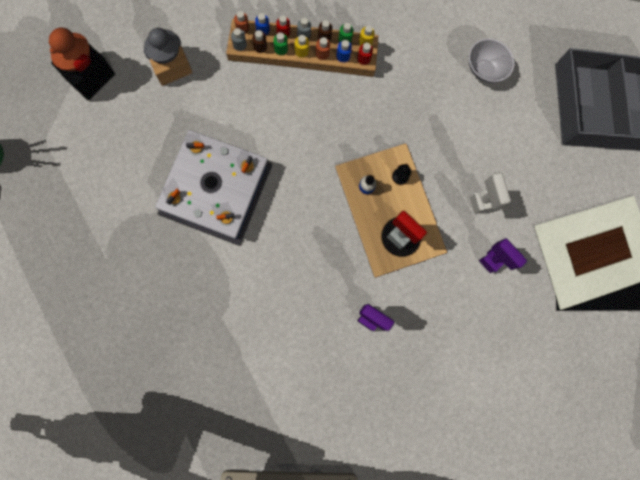

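View pics/scene0.png

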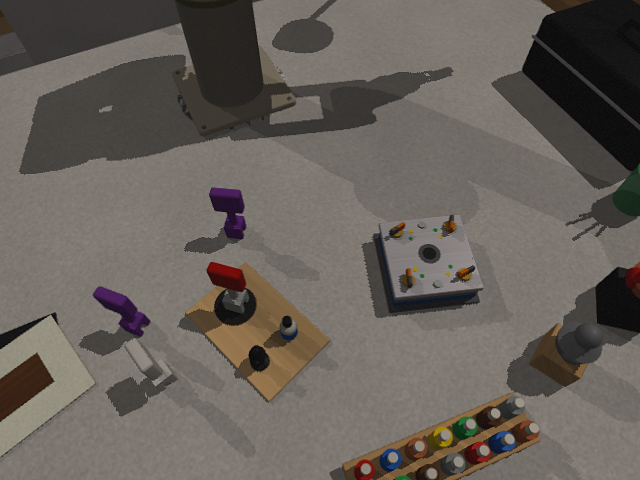

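```bash
cat > h.py <<'E'
import cv2,pickle,numpy as np
def ray(f,px):
    p=cv2.undistortPoints(np.array(px,float).reshape(-1,1,2),f["camera_matrix"],f["dist_coeffs"]).reshape(-1,2)
    return -f["R"].T@f["t"], np.c_[p,np.ones(len(p))]@f["R"]
def onz(f,px,z):
    C,d=ray(f,px); return (C+d*((z-C[2])/d[:,2])[:,None])[:,:2]
def proj(f,X):
    return cv2.projectPoints(np.array(X,float).reshape(-1,1,3),cv2.Rodrigues(f["R"])[0],f["t"],f["camera_matrix"],f["dist_coeffs"])[0].reshape(-1,2)
def blobs(f,lo,hi,amin=4):
    m=cv2.inRange(cv2.cvtColor(f["image"],cv2.COLOR_BGR2HSV),np.array(lo),np.array(hi))
    n,l,st,c=cv2.connectedComponentsWithStats(m)
    return [(np.argwhere(l==i)[:,::-1].astype(float),c[i],st[i,4]) for i in range(1,n) if st[i,4]>=amin]
COL=dict(orange=((8,150,90),(20,255,255)),yellow=((22,110,120),(34,255,255)),green=((45,80,70),(85,255,255)),red=((0,190,90),(6,255,255)))
def near(f,col,xy,r,z,amin=3):
    out=[]
    for p,c,a in blobs(f,*COL[col],amin):
        w=onz(f,c,z)[0]
        if np.linalg.norm(w-xy)<r: out.append((w.round(4).tolist(),c.round(1).tolist(),int(a)))
    return out
E
python3 - <<'E'
from h import *
T,S=[pickle.load(open(f"pics/{n}0.pkl","rb")) for n in("top","scene")]
for f,h,r in((T,(211,182),1),(S,(430,254),1)):
    print("hole",onz(f,h,.048))
c=onz(T,(211,182),.048)[0]
for f in(T,S):
    for k,z in(("orange",.061),("yellow",.048),("green",.048)):
        print(k); [print("  ",b) for b in near(f,k,c,.1,z)]
# red handle, pad, tray
for f,g in((T,(400,235)),(S,(237,304))):
    for p,cc,a in blobs(f,(0,190,60),(6,255,255),60):
        print("red",cc,a,onz(f,cc,.124),cv2.minAreaRect(onz(f,p,.124).astype(np.float32)))
for n,f in(("top",T),("scene",S)):
    # crop x5 around mould
    u,v=proj(f,[*c,.05])[0].astype(int)
    cr=f["image"][v-60:v+60,u-65:u+65]; cv2.imwrite(f"pics/{n}_crop.png",cv2.resize(cr,None,fx=5,fy=5,interpolation=cv2.INTER_CUBIC)); print(n,u-65,v-60)
    for x in [0,0]: pass
    print("plane z",[(q, np.round((onz(f,q,.008)[0]),4)) for q in (((401,236),) if n=="top" else ((236,305),))])
E
```

```text
hole [[0.56729582 0.13991869]]
hole [[0.56830537 0.13984529]]
orange
   ([0.6219, 0.1638], [197.1, 146.6], 76)
   ([0.5913, 0.0863], [244.3, 166.1], 48)
   ([0.5448, 0.1956], [174.1, 193.0], 37)
   ([0.5328, 0.1898], [177.2, 200.5], 10)
   ([0.5074, 0.1141], [224.0, 217.6], 83)
yellow
   ([0.6124, 0.1465], [208.7, 154.9], 9)
   ([0.5823, 0.1044], [233.5, 173.5], 12)
   ([0.5483, 0.1747], [188.8, 193.0], 10)
   ([0.5178, 0.1363], [211.5, 212.4], 11)
green
   ([0.6022, 0.157], [201.8, 160.8], 6)
   ([0.5966, 0.1078], [231.9, 164.9], 8)
   ([0.5332, 0.1734], [189.0, 202.3], 7)
   ([0.5299, 0.1277], [217.3, 205.0], 7)
orange
   ([0.5433, 0.1965], [452.4, 225.0], 39)
   ([0.505, 0.1207], [400.7, 224.4], 21)
   ([0.5367, 0.1854], [444.5, 224.5], 4)
   ([0.518, 0.1088], [398.5, 233.1], 28)
   ([0.5908, 0.0861], [410.1, 274.5], 38)
   ([0.6209, 0.1632], [463.0, 270.6], 40)
   ([0.6318, 0.1633], [467.1, 276.2], 30)
yellow
   ([0.5165, 0.1352], [410.6, 230.8], 12)
   ([0.547, 0.1733], [440.1, 236.2], 9)
   ([0.5809, 0.1031], [414.7, 269.1], 12)
   ([0.6105, 0.1454], [447.6, 273.6], 13)
green
 
[... 949 characters left out ...]
436035), (0.06233447790145874, 0.023000527173280716), 37.138919830322266)
red [634.43 272.72] 100 [[0.75041229 0.34399492]] ((0.7504723072052002, 0.3430890440940857), (0.013533218763768673, 0.023086020722985268), 44.30851745605469)
red [478.36129032 451.99354839] 155 [[0.8423923  0.01118644]] ((0.8424476981163025, 0.012663756497204304), (0.01901830919086933, 0.020557403564453125), 79.85821533203125)
red [364.41884817 470.22513089] 191 [[ 0.80201188 -0.11379969]] ((0.8013258576393127, -0.11333154141902924), (0.02131590247154236, 0.01931263692677021), 64.06241607666016)
top 145 121
plane z [((401, 236), array([ 0.4951, -0.1719]))]
scene 364 192
plane z [((236, 305), array([ 0.4957, -0.1723]))]
```

View pics/top_crop.png

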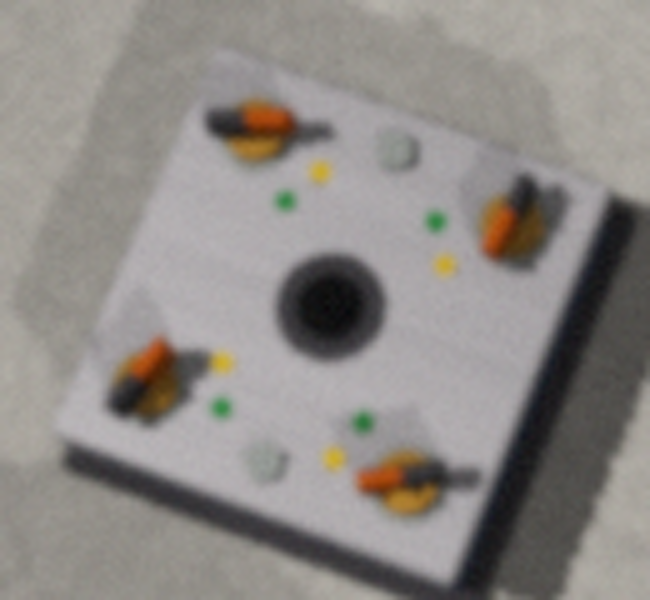

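```bash
cat >> h.py <<'E'
# yellow, green dots of each nut (world, averaged over views) -> axes, square fit
def solve(D):
    P=np.array([45,-45,-45,45])[:,None]*np.array([[1,0]])+0
    A=[];ang=[]
    for y,g in D:
        y,g=np.array(y),np.array(g); d=g-y; u=d/np.linalg.norm(d)
        # clockwise from y to g seen from axis: axis lies to the right of travel
        n=np.array([u[1],-u[0]]); a=(y+g)/2+n*.025*np.cos(.3); A.append(a)
    A=np.array(A); c=A.mean(0); r=A-c
    th=np.arctan2(r[:,1],r[:,0]); o=np.argsort(th)
    k=np.zeros(4); k[o]=np.arange(4)
    e=np.exp(1j*(th-k*np.pi/2)); t0=np.angle(e.mean())
    F=c+.045*2**.5*np.c_[np.cos(t0+k*np.pi/2),np.sin(t0+k*np.pi/2)]
    Y=[]
    for (y,g),a in zip(D,F):
        y,g=np.array(y)-a,np.array(g)-a
        Y.append(np.angle(np.exp(1j*np.arctan2(y[1],y[0]))+np.exp(1j*(np.arctan2(g[1],g[0])+.6))))
    return A,F,np.array(Y),t0
E
python3 - <<'E'
from h import *
T=[[[.6124,.1465],[.6022,.157]],[[.5823,.1044],[.5966,.1078]],[[.5483,.1747],[.5332,.1734]],[[.5178,.1363],[.5299,.1277]]]
S=[[[.6105,.1454],[.6010,.1567]],[[.5809,.1031],[.5953,.1067]],[[.547,.1733],[.5319,.1725]],[[.5165,.1352],[.5282,.1268]]]
D=(np.array(T)+S)/2
A,F,Y,t0=solve(D)
print(np.linalg.norm(D[:,0]-D[:,1],axis=1)); print(A.round(4)); print(F.round(4),"c",F.mean(0),"t0",t0); print("Y",Y)
# orange centroid bearings
for O in ([[.6219,.1638],[.5913,.0863],[.542,.194],[.5074,.1141]],[[.6245,.1632],[.5908,.0861],[.5425,.1955],[.5125,.114]]):
    d=np.array(O)-F; print("nutang",Y+.6-np.arctan2(d[:,1],d[:,0]),np.linalg.norm(d,axis=1))
E
```

```text
[0.01469124 0.01477066 0.01513646 0.01462395]
[[0.6242 0.1674]
 [0.5944 0.0823]
 [0.5384 0.1973]
 [0.5092 0.1121]]
[[0.6239 0.1675]
 [0.5943 0.0825]
 [0.5389 0.1971]
 [0.5093 0.112 ]] c [0.56658516 0.139769  ] t0 -2.6908156238922145
Y [-2.09467081  2.10713463 -1.21666232  1.25366927]
nutang [ 0.56551536  0.46805013  0.15439155 -0.46365298] [0.00418589 0.00485879 0.00437883 0.00280165]
nutang [-0.07004934  0.36537803 -0.21376772  1.30453191] [0.00434084 0.00503816 0.00395725 0.00374855]
```

Call:
send_rows(
  motion=[
    {"dx":0.8,"dy":-1},
    {"dx":0.8,"dy":-1},
    {"dx":0.8,"dy":-1},
    {"dx":0.8,"dy":-1},
    {"dx":0.8,"dy":-1},
    {"dx":0.8,"dy":-1},
    {"dx":0.8,"dy":-1},
    {"dx":0.8,"dy":-1},
  ],
  fingers=0,
  squeeze=90,
)

```text
invalid input at $.motion[0]: expected keys dx, dy, dz, rx, ry, rz
```

Call:
send_rows(
  motion=[
    {"dx":0.8,"dy":-1},
    {"dx":0.8,"dy":-1},
    {"dx":0.8,"dy":-1},
    {"dx":0.8,"dy":-1},
    {"dx":0.8,"dy":-1},
    {"dx":0.8,"dy":-1},
    {"dx":0.8,"dy":-1},
    {"dx":0.8,"dy":-1},
  ],
)

```text
invalid input at $.motion[0]: expected keys dx, dy, dz, rx, ry, rz
```

Call:
send_rows(
  motion=[
    {"dx":0.8,"dy":-1},
    {"dx":0.8,"dy":-1},
    {"dx":0.8,"dy":-1},
    {"dx":0.8,"dy":-1},
    {"dx":0.6,"dy":-1},
  ],
)

```text
invalid input at $.motion[0]: expected keys dx, dy, dz, rx, ry, rz
```

```bash
python3 - <<'E'
from cell import env, viewer
from h import *
f=viewer.grab_frame("wrist"); pickle.dump(f,open("pics/w1.pkl","wb"))
s=env.sense(); print(s["clock"],s["position"])
F=np.array([[.6239,.1675],[.5943,.0825],[.5389,.1971],[.5093,.112]])
tiles=[]
for a in F:
    u,v=proj(f,[*a,.06])[0].astype(int); print(u,v)
    t=cv2.copyMakeBorder(f["image"],60,60,60,60,0)[v+30:v+90,u+20:u+100]; tiles.append(cv2.resize(t,(400,300),interpolation=cv2.INTER_CUBIC))
cv2.imwrite("pics/w1.png",np.vstack([np.hstack(tiles[:2]),np.hstack(tiles[2:])]))
for k,z in(("yellow",.048),("green",.048)):
    print(k); [print("  ",b) for b in near(f,k,np.array([.5666,.1398]),.1,z,6)]
E
```

```text
0.2 [0.14059716 0.58296085 0.24462544]
115 613Traceback (most recent call last):
  File "<stdin>", line 9, in <module>
cv2.error: OpenCV(4.12.0) /io/opencv/modules/imgproc/src/resize.cpp:4208: error: (-215:Assertion failed) !ssize.empty() in function 'resize'
```

All keys are needed in each row.

Call:
send_rows(
  motion=[
    {"dx":0.8,"dy":-1,"dz":0,"rx":0,"ry":0,"rz":0},
    {"dx":0.8,"dy":-1,"dz":0,"rx":0,"ry":0,"rz":0},
    {"dx":0.8,"dy":-1,"dz":0,"rx":0,"ry":0,"rz":0},
    {"dx":0.8,"dy":-1,"dz":0,"rx":0,"ry":0,"rz":0},
    {"dx":0.8,"dy":-1,"dz":0,"rx":0,"ry":0,"rz":0},
    {"dx":0.8,"dy":-1,"dz":0,"rx":0,"ry":0,"rz":0},
    {"dx":0.8,"dy":-1,"dz":0,"rx":0,"ry":0,"rz":0},
    {"dx":0.8,"dy":-1,"dz":0,"rx":0,"ry":0,"rz":0},
  ],
  fingers=0,
  squeeze=90,
)

```text
clock: 1.2
position: [0.2691, 0.4225, 0.2451]
tool_rot: [[-0.972, 0.235, -0.0], [0.235, 0.972, -0.0], [0.0, -0.0, -1.0]]
force: [-0.5, 0.2, 0.1]
width: 0.0851
grasp_force: 0.0
```

Call:
send_rows(
  motion=[
    {"dx":0.8,"dy":-1,"dz":0,"rx":0,"ry":0,"rz":0},
    {"dx":0.8,"dy":-1,"dz":0,"rx":0,"ry":0,"rz":0},
    {"dx":0.8,"dy":-1,"dz":0,"rx":0,"ry":0,"rz":0},
    {"dx":0.8,"dy":-1,"dz":0,"rx":0,"ry":0,"rz":0},
    {"dx":0.8,"dy":-1,"dz":0,"rx":0,"ry":0,"rz":0},
    {"dx":0.8,"dy":-1,"dz":0,"rx":0,"ry":0,"rz":0},
    {"dx":0.8,"dy":-1,"dz":0,"rx":0,"ry":0,"rz":0},
    {"dx":0.8,"dy":-1,"dz":0,"rx":0,"ry":0,"rz":0},
  ],
)

```text
clock: 2.2
position: [0.3971, 0.2625, 0.2452]
tool_rot: [[-0.972, 0.235, -0.0], [0.235, 0.972, -0.0], [0.0, -0.0, -1.0]]
force: [-0.3, -0.9, 0.2]
width: 0.0852
grasp_force: 0.0
```

Call:
send_rows(
  motion=[
    {"dx":0.8,"dy":-1,"dz":0,"rx":0,"ry":0,"rz":0},
    {"dx":0.8,"dy":-1,"dz":0,"rx":0,"ry":0,"rz":0},
    {"dx":0.8,"dy":-1,"dz":0,"rx":0,"ry":0,"rz":0},
    {"dx":0.8,"dy":-1,"dz":0,"rx":0,"ry":0,"rz":0},
    {"dx":0.6,"dy":-0.6,"dz":0,"rx":0,"ry":0,"rz":0},
  ],
)

```text
clock: 2.82
position: [0.4732, 0.1704, 0.2452]
tool_rot: [[-0.972, 0.235, -0.0], [0.235, 0.972, -0.0], [0.0, -0.0, -1.0]]
force: [0.2, -0.5, 0.2]
width: 0.085
grasp_force: 0.0
```

```bash
python3 - <<'E'
from cell import env, viewer
from h import *
f=viewer.grab_frame("wrist"); pickle.dump(f,open("pics/w1.pkl","wb"))
s=env.sense(); print(s["clock"],s["position"])
F=np.array([[.6239,.1675],[.5943,.0825],[.5389,.1971],[.5093,.112]])
tiles=[]
for a in F:
    u,v=proj(f,[*a,.06])[0].astype(int); print(u,v)
    t=cv2.copyMakeBorder(f["image"],60,60,60,60,cv2.BORDER_CONSTANT)[max(v+30,0):v+90,max(u+20,0):u+100]
    if t.size: tiles.append(cv2.resize(t,(400,300),interpolation=cv2.INTER_CUBIC))
if len(tiles)==4: cv2.imwrite("pics/w1.png",np.vstack([np.hstack(tiles[:2]),np.hstack(tiles[2:])]))
else: cv2.imwrite("pics/w1.png",f["image"])
for k,z in(("yellow",.048),("green",.048)):
    print(k); [print("  ",b) for b in near(f,k,np.array([.5666,.1398]),.1,z,6)]
E
```

```text
2.875 [0.47424906 0.16938685 0.24515488]
350 364
262 357
362 282
266 273
yellow
   ([0.5162, 0.1351], [293.5, 270.8], 29)
   ([0.5466, 0.1727], [338.3, 290.5], 31)
   ([0.5804, 0.1031], [279.3, 334.9], 26)
   ([0.6104, 0.1448], [325.6, 351.4], 30)
green
   ([0.5319, 0.172], [334.2, 277.1], 30)
   ([0.5282, 0.1265], [288.1, 283.9], 29)
   ([0.6006, 0.1556], [333.7, 341.1], 26)
   ([0.5946, 0.1066], [286.2, 346.0], 27)
```

View pics/w1.png

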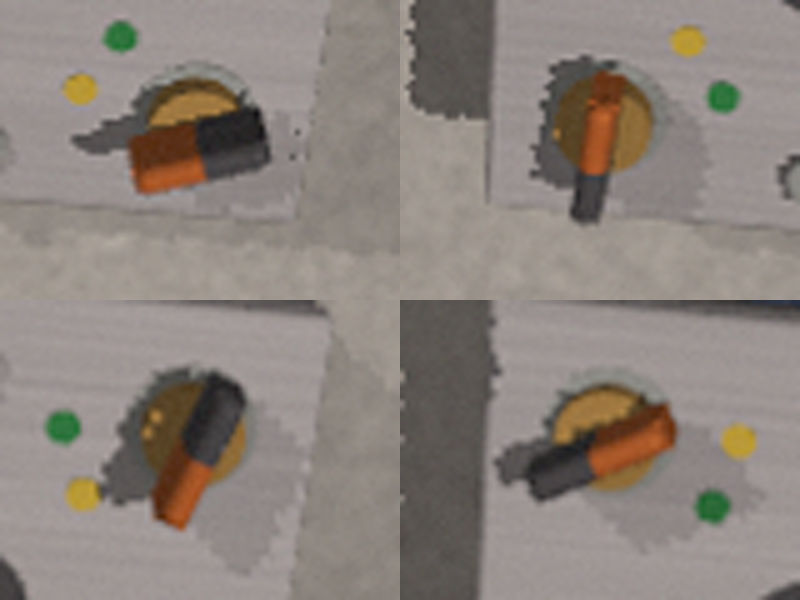

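```bash
python3 - <<'E'
from h import *
f=pickle.load(open("pics/w1.pkl","rb")); T=[[350,364],[262,357],[362,282],[266,273]]
W=[[[.6104,.1448],[.6006,.1556]],[[.5804,.1031],[.5946,.1066]],[[.5466,.1727],[.5319,.172]],[[.5162,.1351],[.5282,.1265]]]
A,F,Y,t0=solve(W); print(F.round(4).tolist(),F.mean(0),t0,"Y",Y.round(3))
E=[[(140,192),(268,158)],[(202,100),(185,220)],[(187,227),(243,100)],[(275,140),(143,202)]] # orange tip, dark tip
for i in range(4):
    p=onz(f,np.array(E[i])/5+np.array(T[i])-[40,30],.067); d=p[0]-p[1]; b=np.arctan2(d[1],d[0])
    print(i+1,"bearing",b.round(3),"len",np.linalg.norm(d).round(4),"nut",(Y[i]+.6-b+np.pi)%(2*np.pi)-np.pi, p.mean(0).round(4))
E
```

```text
[[0.6231, 0.1664], [0.5932, 0.0815], [0.5382, 0.1963], [0.5083, 0.1114]] [0.56570106 0.13887589] -2.694673197310363 Y [-2.098  2.11  -1.226  1.25 ]
1 bearing -1.508 len 0.0265 nut 0.009745379409779709 [0.624  0.1669]
2 bearing 2.733 len 0.0279 nut -0.022970911226378732 [0.592  0.0829]
3 bearing -0.596 len 0.0269 nut -0.03088524791354219 [0.5386 0.1987]
4 bearing 1.791 len 0.0276 nut 0.05943490034922583 [0.5102 0.1136]
```

Call:
send_rows(
  motion=[
    {"dx":0.1,"dy":-1,"dz":0,"rx":0,"ry":0,"rz":-1},
    {"dx":0.1,"dy":-1,"dz":0,"rx":0,"ry":0,"rz":-1},
    {"dx":0.1,"dy":-1,"dz":0,"rx":0,"ry":0,"rz":-1},
    {"dx":0.1,"dy":-1,"dz":0,"rx":0,"ry":0,"rz":-1},
    {"dx":0.1,"dy":-1,"dz":0,"rx":0,"ry":0,"rz":-1},
    {"dx":0.1,"dy":-1,"dz":0,"rx":0,"ry":0,"rz":-1},
    {"dx":0.1,"dy":-1,"dz":0,"rx":0,"ry":0,"rz":-1},
    {"dx":0.1,"dy":-1,"dz":0,"rx":0,"ry":0,"rz":-1},
  ],
)

```text
clock: 3.88
position: [0.4887, 0.0113, 0.2452]
tool_rot: [[-0.129, 0.992, -0.0], [0.992, 0.129, 0.0], [0.0, -0.0, -1.0]]
force: [-0.5, -0.6, 0.1]
width: 0.0855
grasp_force: 0.0
```

Call:
send_rows(
  motion=[
    {"dx":0.1,"dy":-1,"dz":0,"rx":0,"ry":0,"rz":-1},
    {"dx":0.1,"dy":-1,"dz":0,"rx":0,"ry":0,"rz":-1},
    {"dx":0.1,"dy":-1,"dz":0,"rx":0,"ry":0,"rz":-1},
    {"dx":0,"dy":-1,"dz":0,"rx":0,"ry":0,"rz":-1},
    {"dx":0,"dy":-1,"dz":0,"rx":0,"ry":0,"rz":-1},
    {"dx":0,"dy":-1,"dz":0,"rx":0,"ry":0,"rz":-1},
    {"dx":0,"dy":-1,"dz":0,"rx":0,"ry":0,"rz":-0.3},
    {"dx":0,"dy":-1,"dz":0,"rx":0,"ry":0,"rz":0},
  ],
)

```text
clock: 4.88
position: [0.4948, -0.1494, 0.2453]
tool_rot: [[0.723, 0.691, -0.0], [0.691, -0.723, 0.0], [0.0, -0.0, -1.0]]
force: [-0.2, -0.4, 0.3]
width: 0.0854
grasp_force: 0.0
```

Call:
send_rows(
  motion=[
    {"dx":0,"dy":-1,"dz":0,"rx":0,"ry":0,"rz":0},
    {"dx":0,"dy":0,"dz":0,"rx":0,"ry":0,"rz":0},
  ],
)

```text
clock: 5.12
position: [0.4946, -0.1703, 0.2452]
tool_rot: [[0.725, 0.688, -0.0], [0.688, -0.725, -0.0], [-0.0, -0.0, -1.0]]
force: [0.8, -0.1, 0.4]
width: 0.0854
grasp_force: 0.0
```

```bash
python3 - <<'E'
from cell import env, viewer
from h import *
f=viewer.grab_frame("wrist"); pickle.dump(f,open("pics/w2.pkl","wb")); cv2.imwrite("pics/w2.png",f["image"])
s=env.sense(); print(s["clock"],s["position"],s["tool_rot"][:,0],s["force"])
for p,c,a in blobs(f,(0,150,50),(8,255,255),300):
    print("red",c,a,cv2.boxPoints(cv2.minAreaRect(p.astype(np.float32))).tolist(),cv2.minAreaRect(onz(f,p,.124).astype(np.float32)))
E
```

```text
5.175 [ 0.49463466 -0.1694318   0.2451616 ] [7.25352991e-01 6.88377104e-01 4.38794459e-05] [-0.59973322 -0.36675339  0.26949934]
red [317.75160051 235.42253521] 1562 [[302.5741271972656, 199.60226440429688], [326.6529235839844, 197.50845336914062], [332.9530944824219, 269.9606018066406], [308.8742980957031, 272.0544128417969]] ((0.49589553475379944, -0.16622045636177063), (0.05416099354624748, 0.017453692853450775), 48.734947204589844)
```

View pics/w2.png

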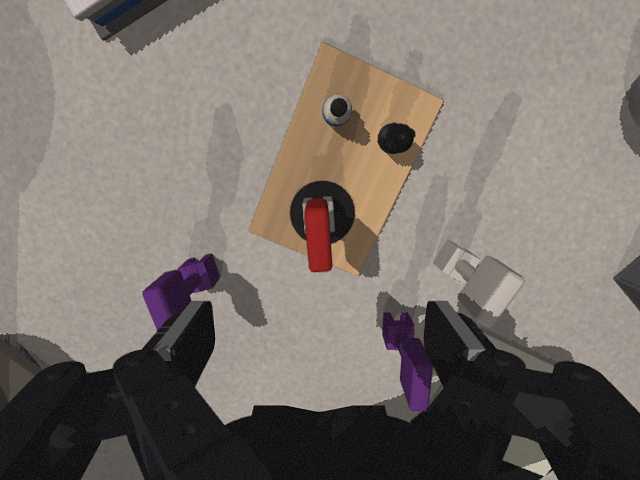

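```bash
python3 - <<'E'
from h import *
f=pickle.load(open("pics/w2.pkl","rb"))
g=cv2.cvtColor(f["image"],cv2.COLOR_BGR2HSV)
m=((g[...,2]<60)).astype(np.uint8); m[:170]=0;m[260:]=0;m[:,:280]=0;m[:,370:]=0
n,l,st,c=cv2.connectedComponentsWithStats(m); i=1+np.argmax(st[1:,4])
p=np.argwhere(l==i)[:,::-1].astype(float); h=cv2.convexHull(onz(f,p,.008).astype(np.float32)); print("pad",cv2.minEnclosingCircle(h))
for z in(.124,.06): 
  print([ (c.round(0).tolist(),onz(f,c,z).round(3).tolist()) for p,c,a in blobs(f,(125,80,30),(160,255,255),150)])
p=[p for p,c,a in blobs(f,(0,150,50),(8,255,255),300)][0]
for v in range(198,274,4):
    q=p[p[:,1]==v]; 
    if len(q): print(v,q[:,0].min(),q[:,0].max(),f["image"][v,int(q[:,0].mean())].tolist())
E
```

```text
pad ((0.49400967359542847, -0.1734759360551834), 0.033597517758607864)
[([179.0, 288.0], [[0.394, -0.118]]), ([410.0, 360.0], [[0.472, -0.291]])]
[([179.0, 288.0], [[0.355, -0.117]]), ([410.0, 360.0], [[0.453, -0.335]])]
198 321.0 321.0 [23, 29, 69]
202 307.0 326.0 [31, 32, 92]
206 306.0 326.0 [18, 15, 87]
210 305.0 327.0 [32, 35, 135]
214 305.0 327.0 [37, 40, 148]
218 305.0 328.0 [36, 40, 151]
222 306.0 328.0 [38, 38, 150]
226 306.0 328.0 [36, 38, 147]
230 306.0 329.0 [39, 38, 148]
234 306.0 329.0 [28, 31, 144]
238 306.0 329.0 [33, 35, 146]
242 307.0 330.0 [36, 39, 147]
246 307.0 329.0 [36, 39, 148]
250 309.0 330.0 [33, 33, 145]
254 308.0 329.0 [31, 33, 144]
258 309.0 331.0 [36, 40, 146]
262 310.0 330.0 [23, 25, 139]
266 309.0 330.0 [37, 39, 146]
270 311.0 328.0 [25, 28, 124]
```

Call:
send_rows(
  motion=[
    {"dx":0,"dy":0.1,"dz":-1,"rx":0,"ry":0,"rz":0.6},
    {"dx":0,"dy":0,"dz":-1,"rx":0,"ry":0,"rz":0},
    {"dx":0,"dy":0,"dz":-1,"rx":0,"ry":0,"rz":0},
    {"dx":0,"dy":0,"dz":-1,"rx":0,"ry":0,"rz":0},
    {"dx":0,"dy":0,"dz":-1,"rx":0,"ry":0,"rz":0},
    {"dx":0,"dy":0,"dz":-1,"rx":0,"ry":0,"rz":0},
    {"dx":0,"dy":0,"dz":-1,"rx":0,"ry":0,"rz":0},
    {"dx":0,"dy":0,"dz":-0.25,"rx":0,"ry":0,"rz":0},
  ],
)

```text
clock: 6.18
position: [0.4934, -0.1658, 0.0981]
tool_rot: [[0.661, 0.75, -0.003], [0.75, -0.661, 0.002], [-0.001, -0.004, -1.0]]
force: [-0.5, -0.3, -1.0]
width: 0.0853
grasp_force: 0.0
```

Call:
send_rows(
  motion=[
    {"dx":0,"dy":0,"dz":0,"rx":0,"ry":0,"rz":0},
    {"dx":0,"dy":0,"dz":0,"rx":0,"ry":0,"rz":0},
    {"dx":0,"dy":0,"dz":0,"rx":0,"ry":0,"rz":0},
    {"dx":0,"dy":0,"dz":0,"rx":0,"ry":0,"rz":0},
    {"dx":0,"dy":0,"dz":0,"rx":0,"ry":0,"rz":0},
    {"dx":0,"dy":0,"dz":0,"rx":0,"ry":0,"rz":0},
  ],
  fingers=1,
  squeeze=90,
)

```text
clock: 6.92
position: [0.4954, -0.1671, 0.1011]
tool_rot: [[0.66, 0.751, 0.002], [0.751, -0.66, -0.001], [0.001, 0.002, -1.0]]
force: [1.1, -0.6, 4.6]
width: 0.0172
grasp_force: 88.2
```

Call:
send_rows(
  motion=[
    {"dx":0,"dy":0,"dz":1,"rx":0,"ry":0,"rz":0},
    {"dx":0,"dy":0,"dz":1,"rx":0,"ry":0,"rz":0},
    {"dx":0,"dy":1,"dz":1,"rx":0,"ry":0,"rz":1},
    {"dx":0,"dy":1,"dz":0.85,"rx":0,"ry":0,"rz":1},
    {"dx":0,"dy":1,"dz":0,"rx":0,"ry":0,"rz":1},
    {"dx":0,"dy":1,"dz":0,"rx":0,"ry":0,"rz":1},
    {"dx":0,"dy":1,"dz":0,"rx":0,"ry":0,"rz":1},
    {"dx":0,"dy":1,"dz":0,"rx":0,"ry":0,"rz":1},
  ],
)

```text
clock: 7.92
position: [0.4938, -0.0459, 0.1763]
tool_rot: [[-0.183, 0.983, -0.002], [0.983, 0.183, 0.0], [0.001, -0.002, -1.0]]
force: [1.2, 0.5, -1.7]
width: 0.017
grasp_force: 88.2
```

Call:
send_rows(
  motion=[
    {"dx":0.1,"dy":1,"dz":0,"rx":0,"ry":0,"rz":0.5},
    {"dx":0.1,"dy":1,"dz":0,"rx":0,"ry":0,"rz":0},
    {"dx":0.1,"dy":1,"dz":0,"rx":0,"ry":0,"rz":0},
    {"dx":0.1,"dy":1,"dz":0,"rx":0,"ry":0,"rz":0},
    {"dx":0.1,"dy":1,"dz":0,"rx":0,"ry":0,"rz":0},
    {"dx":0.1,"dy":1,"dz":0,"rx":0,"ry":0,"rz":0},
    {"dx":0.1,"dy":1,"dz":0,"rx":0,"ry":0,"rz":0},
    {"dx":0,"dy":1,"dz":0,"rx":0,"ry":0,"rz":0},
  ],
)

```text
clock: 8.93
position: [0.5079, 0.1138, 0.1762]
tool_rot: [[-0.251, 0.968, -0.002], [0.968, 0.251, -0.0], [0.0, -0.002, -1.0]]
force: [0.4, 0.5, -2.9]
width: 0.017
grasp_force: 88.1
```

Call:
send_rows(
  motion=[
    {"dx":0,"dy":0,"dz":0,"rx":0,"ry":0,"rz":0},
    {"dx":0,"dy":0,"dz":0,"rx":0,"ry":0,"rz":0},
  ],
)

```text
clock: 9.18
position: [0.5082, 0.1128, 0.1766]
tool_rot: [[-0.252, 0.968, -0.001], [0.968, 0.252, -0.001], [-0.0, -0.001, -1.0]]
force: [-0.3, 0.7, -2.7]
width: 0.0166
grasp_force: 88.1
```

```bash
python3 - <<'E'
from cell import env, viewer
from h import *
s=env.sense(); print(s["clock"],s["position"],s["tool_rot"].round(3).tolist(),s["force"].round(1))
out=[]
a=[.5088,.1118]
for n in("wrist","scene"):
    f=viewer.grab_frame(n); pickle.dump(f,open(f"pics/{n}3.pkl","wb"))
    u,v=proj(f,[*a,.08])[0].astype(int); print(n,u,v,proj(f,[[*a,.068],[*s["position"][:2],s["position"][2]-.092]]))
    u=min(max(u,60),580);v=min(max(v,50),430)
    out.append(cv2.resize(f["image"][v-50:v+50,u-60:u+60],(480,400),interpolation=cv2.INTER_CUBIC)); print(u-60,v-50)
cv2.imwrite("pics/c3.png",cv2.resize(np.hstack(out),(800,333)))
E
```

```text
9.175 [0.50823468 0.11278812 0.17663334] [[-0.252, 0.968, -0.001], [0.968, 0.252, -0.001], [-0.0, -0.001, -1.0]] [-0.3  0.7 -2.7]
wrist 320 254 [[320.63048254 248.84646272]
 [320.24173519 254.73798103]]
260 204
scene 398 221 [[397.73076337 225.79691851]
 [399.51179547 219.52968801]]
338 171
```

View pics/c3.png

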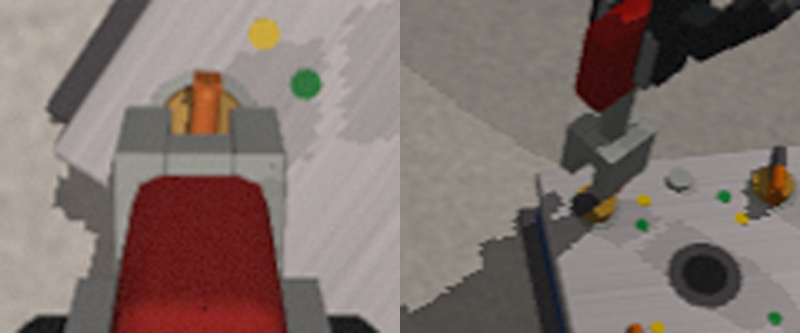

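Call:
send_rows(
  motion=[
    {"dx":0,"dy":0,"dz":-0.7,"rx":0,"ry":0,"rz":0},
    {"dx":0,"dy":0,"dz":-0.7,"rx":0,"ry":0,"rz":0},
    {"dx":0,"dy":0,"dz":0,"rx":0,"ry":0,"rz":0},
  ],
)

```text
clock: 9.65
position: [0.5082, 0.113, 0.1478]
tool_rot: [[-0.251, 0.968, -0.002], [0.968, 0.251, -0.0], [0.0, -0.001, -1.0]]
force: [-0.4, -0.1, -1.8]
width: 0.0166
grasp_force: 88.0
```

Call:
send_rows(
  motion=[
    {"dx":0,"dy":0,"dz":0,"rx":0,"ry":0,"rz":-1},
    {"dx":0,"dy":0,"dz":0,"rx":0,"ry":0,"rz":-1},
    {"dx":0,"dy":0,"dz":0,"rx":0,"ry":0,"rz":-1},
    {"dx":0,"dy":0,"dz":0,"rx":0,"ry":0,"rz":-1},
    {"dx":0,"dy":0,"dz":0,"rx":0,"ry":0,"rz":-1},
    {"dx":0,"dy":0,"dz":0,"rx":0,"ry":0,"rz":0},
  ],
)

```text
clock: 10.4
position: [0.5097, 0.1131, 0.1491]
tool_rot: [[0.478, 0.878, 0.002], [0.878, -0.478, 0.0], [0.001, 0.002, -1.0]]
force: [4.1, -0.0, -4.1]
width: 0.0171
grasp_force: 88.2
```

```bash
python3 - <<'E'
from cell import env
s=env.sense(); print(s["position"],s["wrist_torque"],s["force"],s["tool_rot"][:,0])
E
```

```text
[0.50966407 0.11314371 0.14906115] [ 0.05927244 -1.25164433  0.14142696] [ 4.14543846 -0.01342331 -4.10144635] [0.4779871  0.87836623 0.0010459 ]
```

Call:
send_rows(
  motion=[
    {"dx":0,"dy":0,"dz":0,"rx":0,"ry":0,"rz":0.8},
    {"dx":0,"dy":0,"dz":1,"rx":0,"ry":0,"rz":0},
    {"dx":0.75,"dy":0.35,"dz":0.4,"rx":0,"ry":0,"rz":0},
    {"dx":1,"dy":0.48,"dz":0,"rx":0,"ry":0,"rz":0.6},
    {"dx":1,"dy":0.48,"dz":0,"rx":0,"ry":0,"rz":0.6},
    {"dx":1,"dy":0.48,"dz":0,"rx":0,"ry":0,"rz":0.6},
    {"dx":1,"dy":0.48,"dz":0,"rx":0,"ry":0,"rz":0.6},
    {"dx":1,"dy":0.48,"dz":0,"rx":0,"ry":0,"rz":0.6},
  ],
)

```text
clock: 11.4
position: [0.6238, 0.1684, 0.1761]
tool_rot: [[-0.077, 0.997, -0.002], [0.997, 0.077, -0.0], [-0.0, -0.002, -1.0]]
force: [0.4, -0.2, -2.6]
width: 0.0173
grasp_force: 89.1
```

Call:
send_rows(
  motion=[
    {"dx":0,"dy":0,"dz":0,"rx":0,"ry":0,"rz":0},
    {"dx":0,"dy":0,"dz":-0.4,"rx":0,"ry":0,"rz":0},
  ],
)

```text
clock: 11.65
position: [0.6235, 0.168, 0.169]
tool_rot: [[-0.073, 0.997, -0.0], [0.997, 0.073, -0.0], [-0.0, -0.0, -1.0]]
force: [-0.8, 0.3, -2.1]
width: 0.0171
grasp_force: 89.1
```

```bash
python3 - <<'E'
from cell import env, viewer
from h import *
s=env.sense(); print(s["clock"],s["position"],s["tool_rot"][:,0].round(3).tolist(),s["force"].round(1))
f=viewer.grab_frame("wrist"); im=f["image"][150:330,230:410]
g=viewer.grab_frame("scene"); pickle.dump(g,open("pics/s4.pkl","wb"))
cv2.imwrite("pics/c4.png",np.hstack([cv2.resize(im,(400,400),interpolation=cv2.INTER_CUBIC),cv2.resize(g["image"][200:310,370:480],(400,400),interpolation=cv2.INTER_CUBIC)]))
E
```

```text
11.65 [0.62352585 0.16804859 0.16896284] [-0.073, 0.997, -0.0] [-0.8  0.3 -2.1]
```

View pics/c4.png

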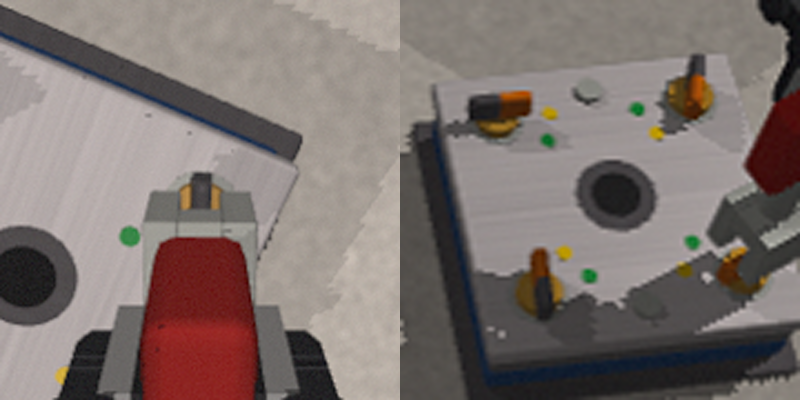

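Call:
send_rows(
  motion=[
    {"dx":0,"dy":0,"dz":-0.6,"rx":0,"ry":0,"rz":0},
    {"dx":0,"dy":0,"dz":-0.4,"rx":0,"ry":0,"rz":0},
    {"dx":0,"dy":0,"dz":0,"rx":0,"ry":0,"rz":-0.2},
  ],
)

```text
clock: 12.12
position: [0.6231, 0.1681, 0.1482]
tool_rot: [[-0.042, 0.999, -0.002], [0.999, 0.042, -0.0], [-0.0, -0.002, -1.0]]
force: [0.5, -0.6, -1.6]
width: 0.0172
grasp_force: 89.0
```

Call:
send_rows(
  motion=[
    {"dx":0,"dy":0,"dz":0,"rx":0,"ry":0,"rz":-1},
    {"dx":0,"dy":0,"dz":0,"rx":0,"ry":0,"rz":-1},
    {"dx":0,"dy":0,"dz":0,"rx":0,"ry":0,"rz":-1},
    {"dx":0,"dy":0,"dz":0,"rx":0,"ry":0,"rz":-1},
    {"dx":0,"dy":0,"dz":0,"rx":0,"ry":0,"rz":-1},
    {"dx":0,"dy":0,"dz":0,"rx":0,"ry":0,"rz":0},
  ],
)

```text
clock: 12.88
position: [0.6247, 0.168, 0.1498]
tool_rot: [[0.65, 0.76, 0.002], [0.76, -0.65, -0.0], [0.001, 0.002, -1.0]]
force: [4.8, -0.6, -4.2]
width: 0.0171
grasp_force: 88.6
```

Call:
send_rows(
  motion=[
    {"dx":0,"dy":0,"dz":0,"rx":0,"ry":0,"rz":0.8},
    {"dx":0,"dy":0,"dz":1,"rx":0,"ry":0,"rz":0},
    {"dx":0,"dy":0,"dz":0.4,"rx":0,"ry":0,"rz":1},
    {"dx":-0.3,"dy":-0.85,"dz":0,"rx":0,"ry":0,"rz":1},
    {"dx":-0.3,"dy":-0.85,"dz":0,"rx":0,"ry":0,"rz":1},
    {"dx":-0.3,"dy":-0.85,"dz":0,"rx":0,"ry":0,"rz":1},
    {"dx":-0.3,"dy":-0.85,"dz":0,"rx":0,"ry":0,"rz":1},
    {"dx":-0.3,"dy":-0.85,"dz":0,"rx":0,"ry":0,"rz":1},
  ],
)

```text
clock: 13.88
position: [0.5938, 0.083, 0.1792]
tool_rot: [[-0.312, 0.95, 0.001], [0.95, 0.312, 0.0], [0.0, 0.001, -1.0]]
force: [0.1, -0.1, -2.9]
width: 0.0173
grasp_force: 89.1
```

Call:
send_rows(
  motion=[
    {"dx":0,"dy":0,"dz":0,"rx":0,"ry":0,"rz":1},
    {"dx":0,"dy":0,"dz":0,"rx":0,"ry":0,"rz":1},
    {"dx":0,"dy":0,"dz":0,"rx":0,"ry":0,"rz":1},
    {"dx":0,"dy":0,"dz":0,"rx":0,"ry":0,"rz":1},
    {"dx":0,"dy":0,"dz":0,"rx":0,"ry":0,"rz":1},
    {"dx":0,"dy":0,"dz":0,"rx":0,"ry":0,"rz":0.6},
    {"dx":0,"dy":0,"dz":-0.4,"rx":0,"ry":0,"rz":0},
  ],
)

```text
clock: 14.75
position: [0.5947, 0.0835, 0.1715]
tool_rot: [[-0.914, 0.406, 0.003], [0.406, 0.914, 0.0], [-0.002, 0.002, -1.0]]
force: [-0.2, -0.6, -1.6]
width: 0.0166
grasp_force: 89.1
```

```bash
python3 - <<'E'
from cell import env, viewer
from h import *
s=env.sense(); print(s["clock"],s["position"],s["tool_rot"][:,0].round(3).tolist(),s["force"].round(1))
f=viewer.grab_frame("wrist"); im=f["image"][150:330,230:410]
g=viewer.grab_frame("scene"); pickle.dump(g,open("pics/s5.pkl","wb"))
cv2.imwrite("pics/c5.png",np.hstack([cv2.resize(im,(400,400),interpolation=cv2.INTER_CUBIC),cv2.resize(g["image"][200:310,370:480],(400,400),interpolation=cv2.INTER_CUBIC)]))
E
```

```text
14.75 [0.59466608 0.08350151 0.17150075] [-0.914, 0.406, -0.002] [-0.2 -0.6 -1.6]
```

View pics/c5.png

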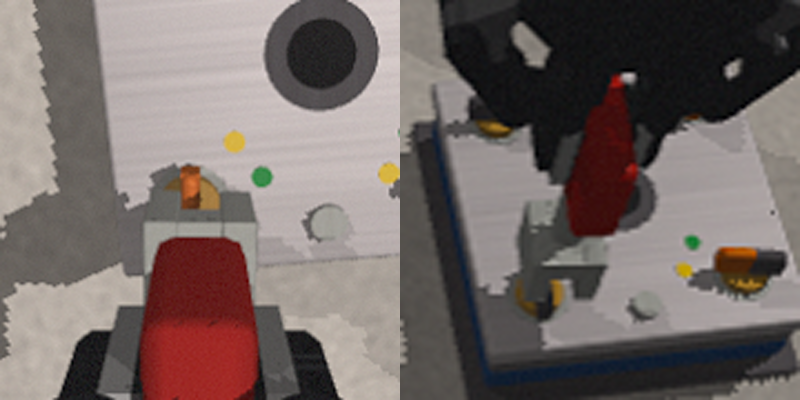

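Call:
send_rows(
  motion=[
    {"dx":-0.05,"dy":-0.09,"dz":-0.2,"rx":0,"ry":0,"rz":0},
    {"dx":0,"dy":0,"dz":-0.5,"rx":0,"ry":0,"rz":0},
    {"dx":0,"dy":0,"dz":-0.45,"rx":0,"ry":0,"rz":0},
    {"dx":0,"dy":0,"dz":0,"rx":0,"ry":0,"rz":-0.3},
  ],
)

```text
clock: 15.35
position: [0.5935, 0.0815, 0.147]
tool_rot: [[-0.895, 0.447, 0.002], [0.447, 0.895, -0.0], [-0.002, 0.001, -1.0]]
force: [1.4, -0.5, 3.7]
width: 0.0171
grasp_force: 89.7
```

Call:
send_rows(
  motion=[
    {"dx":0,"dy":0,"dz":0,"rx":0,"ry":0,"rz":-1},
    {"dx":0,"dy":0,"dz":0,"rx":0,"ry":0,"rz":-1},
    {"dx":0,"dy":0,"dz":0,"rx":0,"ry":0,"rz":-1},
    {"dx":0,"dy":0,"dz":0,"rx":0,"ry":0,"rz":-1},
    {"dx":0,"dy":0,"dz":0,"rx":0,"ry":0,"rz":-1},
    {"dx":0,"dy":0,"dz":0,"rx":0,"ry":0,"rz":0},
  ],
)

```text
clock: 16.1
position: [0.5937, 0.0816, 0.147]
tool_rot: [[-0.352, 0.936, 0.002], [0.936, 0.352, 0.0], [-0.001, 0.002, -1.0]]
force: [1.7, 0.2, 3.3]
width: 0.0172
grasp_force: 89.8
```

Call:
send_rows(
  motion=[
    {"dx":0,"dy":0,"dz":0,"rx":0,"ry":0,"rz":0.8},
    {"dx":0,"dy":0,"dz":1,"rx":0,"ry":0,"rz":0},
    {"dx":-0.35,"dy":0.75,"dz":0.4,"rx":0,"ry":0,"rz":0},
    {"dx":-0.48,"dy":1,"dz":0,"rx":0,"ry":0,"rz":0.64},
    {"dx":-0.48,"dy":1,"dz":0,"rx":0,"ry":0,"rz":0.64},
    {"dx":-0.48,"dy":1,"dz":0,"rx":0,"ry":0,"rz":0.64},
    {"dx":-0.48,"dy":1,"dz":0,"rx":0,"ry":0,"rz":0.64},
    {"dx":-0.48,"dy":1,"dz":0,"rx":0,"ry":0,"rz":0.64},
  ],
)

```text
clock: 17.1
position: [0.5365, 0.1979, 0.1746]
tool_rot: [[-0.82, 0.572, -0.001], [0.572, 0.82, 0.0], [0.0, -0.0, -1.0]]
force: [-1.0, -0.3, -1.6]
width: 0.017
grasp_force: 89.1
```

Call:
send_rows(
  motion=[
    {"dx":0,"dy":0,"dz":0,"rx":0,"ry":0,"rz":0},
    {"dx":0,"dy":0,"dz":-0.3,"rx":0,"ry":0,"rz":0},
  ],
)

```text
clock: 17.35
position: [0.5379, 0.1967, 0.1688]
tool_rot: [[-0.818, 0.575, 0.001], [0.575, 0.818, -0.0], [-0.001, 0.001, -1.0]]
force: [-0.1, -0.2, -2.1]
width: 0.0167
grasp_force: 89.0
```

```bash
python3 - <<'E'
from cell import env, viewer
from h import *
s=env.sense(); print(s["clock"],s["position"],s["tool_rot"][:,0].round(3).tolist(),s["force"].round(1))
f=viewer.grab_frame("wrist"); im=f["image"][150:330,230:410]
g=viewer.grab_frame("scene"); pickle.dump(g,open("pics/s6.pkl","wb"))
cv2.imwrite("pics/c6.png",np.hstack([cv2.resize(im,(400,400),interpolation=cv2.INTER_CUBIC),cv2.resize(g["image"][200:310,370:480],(400,400),interpolation=cv2.INTER_CUBIC)]))
E
```

```text
17.35 [0.53791988 0.19668891 0.16884688] [-0.818, 0.575, -0.001] [-0.1 -0.2 -2.1]
```

View pics/c6.png

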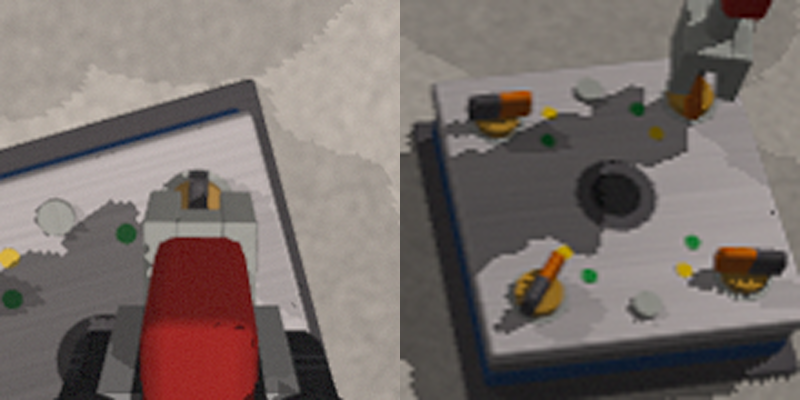

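Call:
send_rows(
  motion=[
    {"dx":0,"dy":0,"dz":-0.5,"rx":0,"ry":0,"rz":0},
    {"dx":0,"dy":0,"dz":-0.5,"rx":0,"ry":0,"rz":0},
    {"dx":0,"dy":0,"dz":0,"rx":0,"ry":0,"rz":-0.3},
  ],
)

```text
clock: 17.82
position: [0.5378, 0.1961, 0.1474]
tool_rot: [[-0.791, 0.612, -0.0], [0.612, 0.791, -0.0], [0.0, -0.0, -1.0]]
force: [-0.4, -0.4, -1.6]
width: 0.0171
grasp_force: 88.9
```

Call:
send_rows(
  motion=[
    {"dx":0,"dy":0,"dz":0,"rx":0,"ry":0,"rz":-1},
    {"dx":0,"dy":0,"dz":0,"rx":0,"ry":0,"rz":-1},
    {"dx":0,"dy":0,"dz":0,"rx":0,"ry":0,"rz":-1},
    {"dx":0,"dy":0,"dz":0,"rx":0,"ry":0,"rz":-1},
    {"dx":0,"dy":0,"dz":0,"rx":0,"ry":0,"rz":-1},
    {"dx":0,"dy":0,"dz":0,"rx":0,"ry":0,"rz":0},
    {"dx":0,"dy":0,"dz":0,"rx":0,"ry":0,"rz":0},
    {"dx":0,"dy":0,"dz":0,"rx":0,"ry":0,"rz":0},
  ],
)

```text
clock: 18.82
position: [0.538, 0.1965, 0.1482]
tool_rot: [[-0.165, 0.986, 0.001], [0.986, 0.165, 0.0], [0.0, 0.001, -1.0]]
force: [4.3, 2.6, -4.7]
width: 0.017
grasp_force: 88.4
```

```bash
python3 - <<'E'
from cell import env
s=env.sense(); print(s["position"],s["wrist_torque"],s["force"],s["tool_rot"][:,0])
E
```

```text
[0.53798211 0.19649717 0.14821216] [ 0.62605452 -0.97778536  0.04313726] [ 4.31410527  2.60044864 -4.71136434] [-1.65065314e-01  9.86282635e-01  8.05283388e-05]
```

Call:
send_rows(
  motion=[
    {"dx":0,"dy":0,"dz":0,"rx":0,"ry":0,"rz":-1},
    {"dx":0,"dy":0,"dz":0,"rx":0,"ry":0,"rz":-1},
    {"dx":0,"dy":0,"dz":0,"rx":0,"ry":0,"rz":-1},
    {"dx":0,"dy":0,"dz":0,"rx":0,"ry":0,"rz":-0.8},
    {"dx":0,"dy":0,"dz":0,"rx":0,"ry":0,"rz":-0.2},
    {"dx":0,"dy":0,"dz":0,"rx":0,"ry":0,"rz":0},
  ],
)

```text
clock: 19.58
position: [0.5385, 0.1962, 0.1488]
tool_rot: [[0.422, 0.907, 0.002], [0.907, -0.422, -0.0], [0.001, 0.002, -1.0]]
force: [5.4, 1.2, -2.2]
width: 0.0168
grasp_force: 88.8
```

```bash
python3 - <<'E'
from cell import env
s=env.sense(); print(s["position"],s["wrist_torque"],s["force"],s["tool_rot"][:,0])
E
```

```text
[0.53853629 0.19617794 0.1488215 ] [ 0.25138233 -1.2248602   0.06125793] [ 5.36136955  1.19029154 -2.21580896] [4.21647381e-01 9.06759736e-01 5.17107162e-04]
```

Call:
send_rows(
  motion=[
    {"dx":0,"dy":0,"dz":0,"rx":0,"ry":0,"rz":-0.25},
    {"dx":0,"dy":0,"dz":0,"rx":0,"ry":0,"rz":0},
  ],
)

```text
clock: 19.82
position: [0.5386, 0.1962, 0.1488]
tool_rot: [[0.455, 0.89, 0.002], [0.89, -0.455, -0.0], [0.001, 0.002, -1.0]]
force: [6.4, 1.1, -3.2]
width: 0.0174
grasp_force: 88.6
```

```bash
python3 - <<'E'
from cell import env
s=env.sense(); print(s["position"],s["wrist_torque"],s["force"],s["tool_rot"][:,0])
E
```

```text
[0.53860177 0.1961838  0.14882894] [ 0.2167689  -1.39248818  0.17083603] [ 6.42380895  1.13272144 -3.18835573] [4.55484686e-01 8.90243352e-01 6.89420797e-04]
```

Call:
send_rows(
  motion=[
    {"dx":0,"dy":0,"dz":0,"rx":0,"ry":0,"rz":-0.3},
    {"dx":0,"dy":0,"dz":0,"rx":0,"ry":0,"rz":0},
  ],
)

```text
clock: 20.08
position: [0.5387, 0.1963, 0.1488]
tool_rot: [[0.495, 0.869, 0.002], [0.869, -0.495, -0.0], [0.001, 0.002, -1.0]]
force: [6.6, 1.0, -3.4]
width: 0.0171
grasp_force: 88.6
```

```bash
python3 - <<'E'
from cell import env
s=env.sense(); print(s["position"],s["wrist_torque"],s["force"],s["tool_rot"][:,0])
E
```

```text
[0.53867987 0.1962601  0.14883549] [ 0.30858778 -1.51529477  0.56887502] [ 6.64968034  0.95115064 -3.35402609] [0.49472847 0.86904711 0.00093128]
```

Call:
send_rows(
  motion=[
    {"dx":0,"dy":0,"dz":0,"rx":0,"ry":0,"rz":1},
    {"dx":0,"dy":0,"dz":1,"rx":0,"ry":0,"rz":0.3},
    {"dx":0.35,"dy":-0.75,"dz":0.4,"rx":0,"ry":0,"rz":0.75},
    {"dx":0.48,"dy":-1,"dz":0,"rx":0,"ry":0,"rz":1},
    {"dx":0.48,"dy":-1,"dz":0,"rx":0,"ry":0,"rz":1},
    {"dx":0.48,"dy":-1,"dz":0,"rx":0,"ry":0,"rz":1},
    {"dx":0.48,"dy":-1,"dz":0,"rx":0,"ry":0,"rz":1},
    {"dx":0.48,"dy":-1,"dz":0,"rx":0,"ry":0,"rz":1},
  ],
)

```text
clock: 21.08
position: [0.592, 0.0804, 0.1758]
tool_rot: [[-0.518, 0.855, -0.002], [0.855, 0.518, -0.001], [0.001, -0.002, -1.0]]
force: [0.5, 0.5, -2.1]
width: 0.0167
grasp_force: 89.4
```

Call:
send_rows(
  motion=[
    {"dx":0,"dy":0,"dz":0,"rx":0,"ry":0,"rz":0},
    {"dx":0,"dy":0,"dz":-0.3,"rx":0,"ry":0,"rz":0},
  ],
)

```text
clock: 21.32
position: [0.5925, 0.0817, 0.1703]
tool_rot: [[-0.511, 0.859, -0.0], [0.859, 0.511, 0.0], [0.0, -0.0, -1.0]]
force: [-0.9, -0.0, -2.2]
width: 0.0168
grasp_force: 89.2
```

```bash
python3 - <<'E'
from cell import env, viewer
from h import *
s=env.sense(); print(s["clock"],s["position"],s["tool_rot"][:,0].round(3).tolist(),s["force"].round(1))
f=viewer.grab_frame("wrist"); im=f["image"][150:330,230:410]
g=viewer.grab_frame("scene"); pickle.dump(g,open("pics/s7.pkl","wb"))
cv2.imwrite("pics/c7.png",np.hstack([cv2.resize(im,(400,400),interpolation=cv2.INTER_CUBIC),cv2.resize(g["image"][200:310,370:480],(400,400),interpolation=cv2.INTER_CUBIC)]))
E
```

```text
21.325 [0.59246629 0.08172273 0.17033457] [-0.511, 0.859, 0.0] [-0.9 -0.  -2.2]
```

View pics/c7.png

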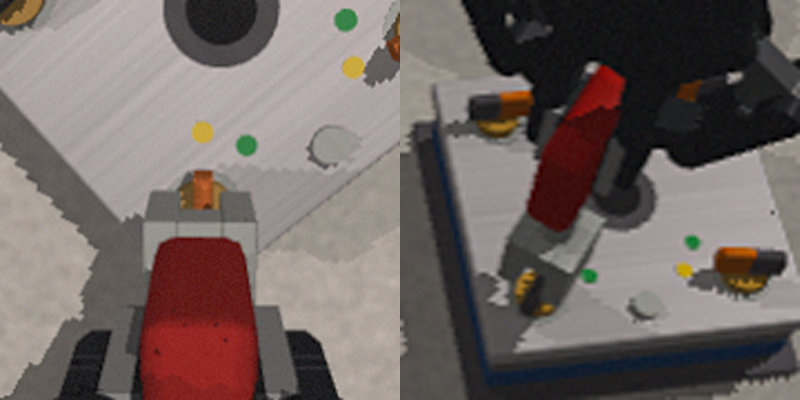

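Call:
send_rows(
  motion=[
    {"dx":0.04,"dy":0,"dz":-0.5,"rx":0,"ry":0,"rz":0},
    {"dx":0,"dy":0,"dz":-0.55,"rx":0,"ry":0,"rz":0},
    {"dx":0,"dy":0,"dz":0,"rx":0,"ry":0,"rz":-0.4},
  ],
)

```text
clock: 21.8
position: [0.5929, 0.0817, 0.1478]
tool_rot: [[-0.46, 0.888, -0.002], [0.888, 0.46, -0.0], [0.001, -0.001, -1.0]]
force: [0.3, 0.0, -0.6]
width: 0.0167
grasp_force: 89.2
```

Call:
send_rows(
  motion=[
    {"dx":0,"dy":0,"dz":0,"rx":0,"ry":0,"rz":-1},
    {"dx":0,"dy":0,"dz":0,"rx":0,"ry":0,"rz":-1},
    {"dx":0,"dy":0,"dz":0,"rx":0,"ry":0,"rz":-1},
    {"dx":0,"dy":0,"dz":0,"rx":0,"ry":0,"rz":-1},
    {"dx":0,"dy":0,"dz":0,"rx":0,"ry":0,"rz":-0.8},
    {"dx":0,"dy":0,"dz":0,"rx":0,"ry":0,"rz":-0.3},
    {"dx":0,"dy":0,"dz":0,"rx":0,"ry":0,"rz":0},
  ],
)

```text
clock: 22.68
position: [0.5941, 0.0823, 0.1485]
tool_rot: [[0.282, 0.959, 0.002], [0.959, -0.282, 0.001], [0.001, 0.001, -1.0]]
force: [5.4, 2.1, -5.1]
width: 0.017
grasp_force: 88.6
```

```bash
python3 - <<'E'
from cell import env
s=env.sense(); print(s["position"],s["wrist_torque"],s["force"],s["tool_rot"][:,0])
E
```

```text
[0.59413008 0.08226993 0.1484705 ] [ 0.66595054 -1.14889581  0.33653231] [ 5.3624188   2.14943894 -5.05743651] [0.28223135 0.95934539 0.00137744]
```

Call:
send_rows(
  motion=[
    {"dx":0,"dy":0,"dz":0,"rx":0,"ry":0,"rz":-0.2},
    {"dx":0,"dy":0,"dz":0,"rx":0,"ry":0,"rz":0},
  ],
)

```text
clock: 22.92
position: [0.5942, 0.0823, 0.1484]
tool_rot: [[0.31, 0.951, 0.002], [0.951, -0.31, 0.001], [0.001, 0.001, -1.0]]
force: [4.8, 1.8, -6.0]
width: 0.017
grasp_force: 88.6
```

```bash
python3 - <<'E'
from cell import env
s=env.sense(); print(s["position"],s["wrist_torque"],s["force"],s["tool_rot"][:,0])
E
```

```text
[0.59416747 0.08231871 0.1484394 ] [ 0.68635336 -1.27059553  0.63712999] [ 4.82817185  1.83554704 -6.03411866] [0.31021729 0.95066461 0.00142496]
```

Call:
send_rows(
  motion=[
    {"dx":0,"dy":0,"dz":0,"rx":0,"ry":0,"rz":1},
    {"dx":0,"dy":0,"dz":1,"rx":0,"ry":0,"rz":0.3},
    {"dx":0,"dy":0,"dz":0.4,"rx":0,"ry":0,"rz":0},
    {"dx":0.3,"dy":0.85,"dz":0,"rx":0,"ry":0,"rz":-0.55},
    {"dx":0.3,"dy":0.85,"dz":0,"rx":0,"ry":0,"rz":-0.55},
    {"dx":0.3,"dy":0.85,"dz":0,"rx":0,"ry":0,"rz":-0.55},
    {"dx":0.3,"dy":0.85,"dz":0,"rx":0,"ry":0,"rz":-0.55},
    {"dx":0.3,"dy":0.85,"dz":0,"rx":0,"ry":0,"rz":-0.55},
  ],
)

```text
clock: 23.92
position: [0.6233, 0.167, 0.1764]
tool_rot: [[0.512, 0.859, -0.001], [0.859, -0.512, -0.0], [-0.001, -0.001, -1.0]]
force: [0.1, 0.6, -1.8]
width: 0.0172
grasp_force: 89.2
```

Call:
send_rows(
  motion=[
    {"dx":0,"dy":0,"dz":0,"rx":0,"ry":0,"rz":0},
    {"dx":0,"dy":0,"dz":-0.3,"rx":0,"ry":0,"rz":0},
  ],
)

```text
clock: 24.18
position: [0.6236, 0.1661, 0.1712]
tool_rot: [[0.508, 0.862, 0.0], [0.862, -0.508, -0.0], [-0.0, 0.0, -1.0]]
force: [-0.4, -1.0, -2.5]
width: 0.0171
grasp_force: 89.4
```

```bash
python3 - <<'E'
from cell import env, viewer
from h import *
s=env.sense(); R=s["tool_rot"]; print(s["clock"],s["position"],R[:,0].round(3).tolist(),s["force"].round(1))
# wing (dark/orange) centroid laterally vs slot, in wrist pixels along the strip above the prongs
f=viewer.grab_frame("wrist")
for v in range(222,246,4): print(v,[tuple(int(x) for x in f["image"][v,u]) for u in range(306,336,2)])
for k in("yellow","green","orange"): print(k,near(f,k,np.array([.6236,.1668]),.035,.048,6))
E
```

```text
24.175 [0.62358074 0.16607606 0.17115441] [0.508, 0.862, -0.0] [-0.4 -1.  -2.5]
222 [(171, 171, 182), (169, 170, 181), (176, 177, 186), (168, 168, 179), (165, 167, 176), (154, 154, 162), (152, 154, 161), (143, 145, 151), (144, 147, 154), (148, 149, 157), (147, 147, 156), (148, 151, 158), (151, 152, 161), (149, 152, 162), (150, 150, 158)]
226 [(173, 174, 182), (162, 164, 173), (148, 154, 158), (142, 149, 149), (133, 137, 139), (86, 86, 86), (52, 51, 53), (45, 47, 47), (49, 48, 50), (83, 85, 86), (115, 121, 124), (135, 141, 143), (127, 132, 135), (152, 153, 162), (150, 151, 160)]
230 [(148, 156, 157), (148, 156, 158), (138, 146, 152), (56, 96, 127), (65, 122, 165), (65, 80, 99), (76, 72, 78), (81, 79, 84), (66, 64, 68), (37, 47, 55), (37, 62, 83), (35, 54, 68), (129, 135, 134), (132, 137, 138), (128, 132, 135)]
234 [(153, 158, 159), (92, 119, 140), (74, 137, 182), (75, 134, 178), (72, 135, 179), (62, 80, 101), (72, 71, 74), (69, 68, 72), (59, 59, 61), (39, 46, 55), (39, 66, 86), (33, 62, 81), (33, 59, 76), (95, 105, 114), (136, 142, 144)]
238 [(92, 95, 97), (95, 99, 99), (80, 79, 78), (69, 127, 168), (71, 132, 177), (61, 82, 102), (73, 71, 75), (69, 69, 72), (57, 56, 61), (38, 45, 54), (32, 63, 81), (53, 71, 83), (98, 103, 103), (97, 100, 102), (94, 97, 99)]
242 [(97, 101, 103), (96, 100, 100), (69, 69, 67), (69, 128, 168), (72, 135, 181), (56, 79, 97), (72, 69, 75), (66, 64, 70), (63, 63, 63), (39, 47, 52), (30, 62, 81), (50, 65, 78), (95, 102, 102), (93, 97, 99), (96, 99, 101)]
yellow []
green []
orange [([0.6207, 0.1721], [312.9, 235.5], 50)]
```

Call:
send_rows(
  motion=[
    {"dx":0,"dy":0,"dz":-0.6,"rx":0,"ry":0,"rz":0},
    {"dx":0,"dy":0,"dz":-0.55,"rx":0,"ry":0,"rz":0},
    {"dx":0,"dy":0,"dz":0,"rx":0,"ry":0,"rz":-0.4},
  ],
)

```text
clock: 24.6
position: [0.6235, 0.1661, 0.1476]
tool_rot: [[0.56, 0.828, -0.0], [0.828, -0.56, -0.0], [-0.0, -0.0, -1.0]]
force: [-0.6, 1.2, -2.5]
width: 0.017
grasp_force: 89.1
```

Call:
send_rows(
  motion=[
    {"dx":0,"dy":0,"dz":0,"rx":0,"ry":0,"rz":-1},
    {"dx":0,"dy":0,"dz":0,"rx":0,"ry":0,"rz":-1},
    {"dx":0,"dy":0,"dz":0,"rx":0,"ry":0,"rz":-1},
    {"dx":0,"dy":0,"dz":0,"rx":0,"ry":0,"rz":-1},
    {"dx":0,"dy":0,"dz":0,"rx":0,"ry":0,"rz":-0.8},
    {"dx":0,"dy":0,"dz":0,"rx":0,"ry":0,"rz":-0.4},
    {"dx":0,"dy":0,"dz":0,"rx":0,"ry":0,"rz":0},
  ],
)

```text
clock: 25.48
position: [0.6237, 0.1661, 0.1475]
tool_rot: [[0.98, 0.197, 0.0], [0.197, -0.98, -0.0], [0.0, 0.0, -1.0]]
force: [4.1, -0.6, -4.8]
width: 0.0167
grasp_force: 88.9
```

```bash
python3 - <<'E'
from cell import env
s=env.sense(); print(s["position"],s["wrist_torque"],s["force"],s["tool_rot"][:,0])
E
```

```text
[0.62372866 0.16613249 0.14753423] [-0.11029168 -0.95342537  0.35267461] [ 4.10547168 -0.59925508 -4.76663809] [9.80482212e-01 1.96607527e-01 3.35845350e-04]
```

Call:
send_rows(
  motion=[
    {"dx":0,"dy":0,"dz":0,"rx":0,"ry":0,"rz":-0.2},
    {"dx":0,"dy":0,"dz":0,"rx":0,"ry":0,"rz":0},
  ],
)

```text
clock: 25.72
position: [0.6237, 0.1662, 0.1476]
tool_rot: [[0.986, 0.166, 0.0], [0.166, -0.986, -0.0], [0.0, 0.0, -1.0]]
force: [5.5, -0.1, -8.3]
width: 0.017
grasp_force: 88.5
```

```bash
python3 - <<'E'
from cell import env
s=env.sense(); print(s["position"],s["wrist_torque"],s["force"],s["tool_rot"][:,0])
E
```

```text
[0.6236522  0.16618157 0.14756553] [-0.16099789 -1.33827415  0.69628997] [ 5.48059084 -0.10614951 -8.2735388 ] [9.86044809e-01 1.66480114e-01 7.90316336e-05]
```

Call:
send_rows(
  motion=[
    {"dx":0,"dy":0,"dz":0,"rx":0,"ry":0,"rz":1},
    {"dx":0,"dy":0,"dz":1,"rx":0,"ry":0,"rz":0.3},
    {"dx":-0.75,"dy":-0.35,"dz":0.4,"rx":0,"ry":0,"rz":0.9},
    {"dx":-1,"dy":-0.47,"dz":0,"rx":0,"ry":0,"rz":1},
    {"dx":-1,"dy":-0.47,"dz":0,"rx":0,"ry":0,"rz":1},
    {"dx":-1,"dy":-0.47,"dz":0,"rx":0,"ry":0,"rz":1},
    {"dx":-1,"dy":-0.47,"dz":0,"rx":0,"ry":0,"rz":1},
    {"dx":-1,"dy":-0.47,"dz":0,"rx":0,"ry":0,"rz":1},
  ],
)

```text
clock: 26.72
position: [0.5073, 0.1123, 0.1762]
tool_rot: [[0.313, 0.95, -0.001], [0.95, -0.313, 0.0], [-0.0, -0.001, -1.0]]
force: [0.1, -0.0, -2.5]
width: 0.0171
grasp_force: 89.6
```

Call:
send_rows(
  motion=[
    {"dx":0,"dy":0,"dz":0,"rx":0,"ry":0,"rz":0},
    {"dx":0,"dy":0,"dz":-0.3,"rx":0,"ry":0,"rz":0},
  ],
)

```text
clock: 26.98
position: [0.5092, 0.1127, 0.1709]
tool_rot: [[0.32, 0.947, 0.002], [0.947, -0.32, 0.0], [0.001, 0.001, -1.0]]
force: [0.6, -0.0, -1.7]
width: 0.017
grasp_force: 89.5
```

```bash
python3 - <<'E'
from cell import env, viewer
from h import *
s=env.sense(); R=s["tool_rot"]; print(s["clock"],s["position"],R[:,0].round(3).tolist(),s["force"].round(1))
f=viewer.grab_frame("wrist")
for v in (230,234,238,242): print(v,[tuple(int(x) for x in f["image"][v,u]) for u in range(306,336,2)])
E
```

```text
26.975 [0.5092343  0.11272155 0.17091413] [0.32, 0.947, 0.001] [ 0.6 -0.  -1.7]
230 [(162, 162, 173), (152, 156, 161), (142, 147, 152), (145, 152, 153), (143, 148, 149), (89, 111, 137), (36, 75, 146), (33, 73, 137), (29, 66, 127), (31, 75, 146), (58, 62, 68), (132, 138, 139), (128, 132, 135), (137, 140, 146), (147, 147, 154)]
234 [(144, 151, 153), (147, 153, 155), (105, 121, 130), (49, 101, 138), (71, 131, 174), (55, 105, 150), (37, 82, 162), (49, 100, 186), (43, 86, 166), (31, 65, 126), (38, 64, 81), (46, 83, 109), (94, 106, 114), (132, 137, 139), (131, 136, 139)]
238 [(96, 102, 103), (95, 99, 100), (84, 87, 81), (67, 126, 165), (73, 133, 175), (52, 102, 148), (36, 80, 155), (43, 87, 167), (36, 77, 153), (32, 62, 116), (38, 61, 76), (50, 75, 88), (95, 97, 98), (97, 100, 101), (96, 100, 102)]
242 [(97, 99, 101), (97, 100, 101), (73, 73, 71), (68, 126, 167), (67, 132, 174), (56, 103, 151), (38, 82, 160), (36, 85, 165), (36, 78, 152), (26, 56, 110), (34, 58, 73), (58, 94, 118), (95, 98, 97), (94, 96, 99), (95, 101, 103)]
```

Call:
send_rows(
  motion=[
    {"dx":0,"dy":0,"dz":-0.6,"rx":0,"ry":0,"rz":0},
    {"dx":0,"dy":0,"dz":-0.55,"rx":0,"ry":0,"rz":0},
    {"dx":0,"dy":0,"dz":0,"rx":0,"ry":0,"rz":-0.4},
  ],
)

```text
clock: 27.4
position: [0.509, 0.1126, 0.147]
tool_rot: [[0.375, 0.927, 0.001], [0.927, -0.375, 0.0], [0.0, 0.0, -1.0]]
force: [0.7, 0.6, 1.9]
width: 0.0171
grasp_force: 89.9
```

Call:
send_rows(
  motion=[
    {"dx":0,"dy":0,"dz":0,"rx":0,"ry":0,"rz":-1},
    {"dx":0,"dy":0,"dz":0,"rx":0,"ry":0,"rz":-1},
    {"dx":0,"dy":0,"dz":0,"rx":0,"ry":0,"rz":-1},
    {"dx":0,"dy":0,"dz":0,"rx":0,"ry":0,"rz":-1},
    {"dx":0,"dy":0,"dz":0,"rx":0,"ry":0,"rz":-0.8},
    {"dx":0,"dy":0,"dz":0,"rx":0,"ry":0,"rz":-0.5},
    {"dx":0,"dy":0,"dz":0,"rx":0,"ry":0,"rz":0},
  ],
)

```text
clock: 28.28
position: [0.5103, 0.1119, 0.1472]
tool_rot: [[0.924, 0.382, 0.004], [0.382, -0.924, -0.001], [0.003, 0.002, -1.0]]
force: [7.4, -2.6, -3.4]
width: 0.017
grasp_force: 89.1
```

```bash
python3 - <<'E'
from cell import env
s=env.sense(); print(s["position"],s["wrist_torque"],s["force"],s["tool_rot"][:,0])
E
```

```text
[0.51029021 0.11193882 0.14718435] [-0.68164535 -1.67928396  0.74801223] [ 7.35299746 -2.58516487 -3.3809843 ] [0.9243183  0.38161076 0.00298609]
```

Call:
send_rows(
  motion=[
    {"dx":0,"dy":0,"dz":0,"rx":0,"ry":0,"rz":1},
    {"dx":0,"dy":0,"dz":1,"rx":0,"ry":0,"rz":0.3},
    {"dx":0,"dy":0,"dz":0.5,"rx":0,"ry":0,"rz":0},
    {"dx":-0.05,"dy":-1,"dz":0,"rx":0,"ry":0,"rz":0.35},
    {"dx":-0.05,"dy":-1,"dz":0,"rx":0,"ry":0,"rz":0.35},
    {"dx":-0.05,"dy":-1,"dz":0,"rx":0,"ry":0,"rz":0.35},
    {"dx":-0.05,"dy":-1,"dz":0,"rx":0,"ry":0,"rz":0.35},
    {"dx":-0.05,"dy":-1,"dz":0,"rx":0,"ry":0,"rz":0.35},
  ],
)

```text
clock: 29.28
position: [0.5033, 0.012, 0.1767]
tool_rot: [[0.66, 0.751, -0.001], [0.751, -0.66, 0.0], [-0.0, -0.001, -1.0]]
force: [0.1, -1.4, -1.5]
width: 0.0167
grasp_force: 89.5
```

Call:
send_rows(
  motion=[
    {"dx":-0.05,"dy":-1,"dz":0,"rx":0,"ry":0,"rz":0},
    {"dx":-0.05,"dy":-1,"dz":0,"rx":0,"ry":0,"rz":0},
    {"dx":-0.05,"dy":-1,"dz":0,"rx":0,"ry":0,"rz":0},
    {"dx":-0.05,"dy":-1,"dz":0,"rx":0,"ry":0,"rz":0},
    {"dx":-0.05,"dy":-1,"dz":0,"rx":0,"ry":0,"rz":0},
    {"dx":-0.05,"dy":-1,"dz":0,"rx":0,"ry":0,"rz":0},
    {"dx":-0.05,"dy":-1,"dz":0,"rx":0,"ry":0,"rz":0},
    {"dx":-0.05,"dy":-1,"dz":0,"rx":0,"ry":0,"rz":0},
  ],
)

```text
clock: 30.28
position: [0.4954, -0.1482, 0.1768]
tool_rot: [[0.661, 0.75, -0.001], [0.75, -0.661, 0.0], [-0.0, -0.001, -1.0]]
force: [-0.2, 0.8, -2.4]
width: 0.0171
grasp_force: 89.5
```

Call:
send_rows(
  motion=[
    {"dx":-0.05,"dy":-1,"dz":0,"rx":0,"ry":0,"rz":0},
    {"dx":-0.05,"dy":-0.2,"dz":0,"rx":0,"ry":0,"rz":0},
    {"dx":0,"dy":0,"dz":0,"rx":0,"ry":0,"rz":0},
  ],
)

```text
clock: 30.65
position: [0.4934, -0.1716, 0.1771]
tool_rot: [[0.661, 0.751, -0.0], [0.751, -0.661, 0.0], [0.0, -0.0, -1.0]]
force: [0.2, -0.7, -2.0]
width: 0.0169
grasp_force: 89.4
```

```bash
python3 - <<'E'
from cell import env, viewer
from h import *
s=env.sense(); print(s["clock"],s["position"],s["tool_rot"].round(3).tolist(),s["force"].round(1))
F=np.array([[.6236,.1668],[.5937,.0819],[.5387,.1967],[.5088,.1118]]); Y=np.array([-2.097,2.109,-1.222,1.252])
# dark wing half vs orange half near the wing tops: ratio red/blue sampled at expected orange tip if at the stop, and at the yellow direction
for n in("scene","top"):
    f=viewer.grab_frame(n); pickle.dump(f,open(f"pics/{n}9.pkl","wb"))
    hsv=cv2.cvtColor(f["image"],cv2.COLOR_BGR2HSV)
    for i in range(4):
        best=[]
        for v in np.arange(0,1.5,.1):
            b=Y[i]+.6-v; e=np.array([np.cos(b),np.sin(b)])
            P=[[*(F[i]+e*r),.064] for r in(.008,.010,.012)]; N=[[*(F[i]-e*r),.064] for r in(.008,.010,.012)]
            g=lambda Q:[f["image"][int(round(y)),int(round(x))].astype(int) for x,y in proj(f,Q)]
            best.append(int(np.mean([q[2]-q[0] for q in g(P)])))
        print(n,i+1,best)
E
```

```text
30.65 [ 0.49342134 -0.17160817  0.17714483] [[0.661, 0.751, -0.0], [0.751, -0.661, 0.0], [0.0, -0.0, -1.0]] [ 0.2 -0.7 -2. ]
scene 1 [55, 56, 54, 53, 51, 53, 53, 52, 52, 53, 56, 65, 94, 120, 130]
scene 2 [7, 6, 6, 6, 5, 3, 15, 29, 37, 86, 131, 158, 132, 103, 99]
scene 3 [54, 50, 65, 52, 53, 53, 52, 52, 52, 51, 69, 83, 81, 127, 132]
scene 4 [6, 5, 5, 6, 4, 1, 34, 32, 46, 115, 140, 125, 104, 87, 72]
top 1 [39, 39, 43, 43, 45, 46, 56, 56, 68, 80, 104, 130, 134, 141, 143]
top 2 [87, 108, 87, 84, 70, 74, 55, 49, 62, 75, 99, 147, 147, 171, 163]
top 3 [34, 60, 42, 57, 71, 62, 68, 83, 100, 107, 133, 137, 139, 136, 126]
top 4 [47, 50, 51, 47, 45, 40, 52, 66, 75, 76, 147, 147, 159, 141, 127]
```

Call:
send_rows(
  motion=[
    {"dx":0,"dy":0,"dz":-1,"rx":0,"ry":0,"rz":0},
    {"dx":0,"dy":0,"dz":-1,"rx":0,"ry":0,"rz":0},
    {"dx":0,"dy":0,"dz":-1,"rx":0,"ry":0,"rz":0},
    {"dx":0,"dy":0,"dz":-0.5,"rx":0,"ry":0,"rz":0},
    {"dx":0,"dy":0,"dz":-0.2,"rx":0,"ry":0,"rz":0},
    {"dx":0,"dy":0,"dz":-0.08,"rx":0,"ry":0,"rz":0},
    {"dx":0,"dy":0,"dz":0,"rx":0,"ry":0,"rz":0},
  ],
)

```text
clock: 31.62
position: [0.4939, -0.1717, 0.1023]
tool_rot: [[0.66, 0.751, 0.001], [0.751, -0.66, -0.0], [0.0, 0.001, -1.0]]
force: [-0.1, -0.4, -1.9]
width: 0.017
grasp_force: 89.2
```

Call:
send_rows(
  motion=[
    {"dx":0,"dy":0,"dz":-0.05,"rx":0,"ry":0,"rz":0},
    {"dx":0,"dy":0,"dz":-0.05,"rx":0,"ry":0,"rz":0},
    {"dx":0,"dy":0,"dz":0,"rx":0,"ry":0,"rz":0},
  ],
)

```text
clock: 32.0
position: [0.4942, -0.1719, 0.1011]
tool_rot: [[0.66, 0.751, 0.001], [0.751, -0.66, -0.001], [0.0, 0.001, -1.0]]
force: [-3.1, 0.8, 6.4]
width: 0.017
grasp_force: 90.7
```

Call:
send_rows(
  motion=[
    {"dx":0,"dy":0,"dz":0,"rx":0,"ry":0,"rz":0},
    {"dx":0,"dy":0,"dz":0,"rx":0,"ry":0,"rz":0},
    {"dx":0,"dy":0,"dz":0,"rx":0,"ry":0,"rz":0},
    {"dx":0,"dy":0,"dz":0,"rx":0,"ry":0,"rz":0},
    {"dx":0,"dy":0,"dz":0,"rx":0,"ry":0,"rz":0},
    {"dx":0,"dy":0,"dz":0,"rx":0,"ry":0,"rz":0},
  ],
  fingers=0,
  squeeze=20,
)

```text
clock: 32.75
position: [0.4935, -0.1715, 0.0996]
tool_rot: [[0.66, 0.751, -0.0], [0.751, -0.66, 0.0], [0.0, -0.0, -1.0]]
force: [0.3, 0.2, 1.0]
width: 0.0853
grasp_force: 0.0
```

Call:
send_rows(
  motion=[
    {"dx":0,"dy":0,"dz":0.5,"rx":0,"ry":0,"rz":0},
    {"dx":0,"dy":0,"dz":1,"rx":0,"ry":0,"rz":0},
    {"dx":0,"dy":0,"dz":1,"rx":0,"ry":0,"rz":0},
    {"dx":0,"dy":0,"dz":1,"rx":0,"ry":0,"rz":0},
    {"dx":0,"dy":0,"dz":1,"rx":0,"ry":0,"rz":0},
    {"dx":0,"dy":0,"dz":1,"rx":0,"ry":0,"rz":0},
    {"dx":0,"dy":0,"dz":1,"rx":0,"ry":0,"rz":0},
    {"dx":0,"dy":0,"dz":0,"rx":0,"ry":0,"rz":0},
  ],
)

```text
clock: 33.75
position: [0.4947, -0.1721, 0.2322]
tool_rot: [[0.66, 0.751, 0.004], [0.751, -0.66, -0.002], [0.001, 0.004, -1.0]]
force: [-0.5, -0.2, -1.0]
width: 0.0856
grasp_force: 0.0
```

```bash
python3 - <<'E'
from cell import env, viewer
from h import *
f=viewer.grab_frame("wrist"); s=env.sense(); print(s["clock"],s["position"],s["force"].round(1),s["width"])
for p,c,a in blobs(f,(0,150,50),(8,255,255),300): print("red",c,a,cv2.minAreaRect(onz(f,p,.124).astype(np.float32)))
h=f["image"].copy(); g=cv2.cvtColor(h,cv2.COLOR_BGR2HSV)
m=((g[...,2]<60)).astype(np.uint8); m[:150]=0;m[270:]=0;m[:,:270]=0;m[:,380:]=0
n,l,st,c=cv2.connectedComponentsWithStats(m); i=1+np.argmax(st[1:,4])
p=np.argwhere(l==i)[:,::-1].astype(float); print("pad",cv2.minEnclosingCircle(onz(f,p,.008).astype(np.float32)))
E
```

```text
33.8 [ 0.49403991 -0.17178726  0.23064227] [-0.   0.9 -0.1] 0.08527309682128523
red [317.98413631 244.03231492] 1702 ((0.4948449730873108, -0.1702231466770172), (0.054468173533678055, 0.01720535382628441), 48.08338165283203)
pad ((0.49389469623565674, -0.17347879707813263), 0.03363354504108429)
```

```bash
python3 -c "
from cell import env
print(env.sign_off())"
```

```text
the job is handed in; nothing more can be done
None
```

I tightened all four nuts to their stops crosswise in two passes and put the wrench back upright about 2–3 mm from the pad's centre. The job went in at about 34 s of the 72 s allowed; `sign_off` returned no verdict. The second pass began on the nut that had ended the first, without lifting the wrench in between.

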